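Screen a batch of turned knobs and hold the hopper flap open

TASK

Tip the whole trug of turned knobs onto the bar screen of the plywood hopper, flap shut, so that the dowel stubs among them drop through the bars, and set the empty trug back upright on the bench. Then press the hopper's spring lever fully down so that all five knobs run out past the flap into the parts tray, and finish while still holding the lever fully down, because I want to look through the open flap before it springs shut. Leave the tape measure, chisel and cork block where they are.

Things in the scene. Friction and masses are not known exactly. Their poses are not given: they have to be found in the camera images.
- hopper: Open-topped plywood box hopper screwed to the bench, 154 mm (x) by 181 mm (y), level rim 185 mm up. Origin: on the bench under the middle of the box; z up; +y is downhill, towards its flap. A 75 mm high steel flap at the +y end hangs from an axle along x, at y = 96, z = 150 mm; under it a steel lip leads over the parts tray's rim.
- hopper_mouth (a point): Middle of the hopper's open top, level with the rim (185 mm up), axes as the hopper's. The opening is 130 mm (x) by 157 mm (y), walls 12 mm. Inside, six 6 mm steel bars with 18 mm gaps slope down 24 degrees towards +y, from 35 mm below the rim at the back to 110 mm below at the flap: knobs stay on the bars, stubs drop between them.
- flap_lever (a joint): Angle (rad) of flap and crank lever, one rigid piece on the axle. 0 = flap shut, lever up; 0.85 = end stop: lever fully down, flap wide open. A spring shuts it whenever it is let go: about 3 N down on the grip starts it, about 8.5 N holds it at the stop.
- grip_centre (a point): Centre of the lever's rubber grip: a round level bar along the hopper's x, 20 mm thick, 64 mm long, outside the hopper's -x wall (nearer the robot), its near end 41 mm clear of it. Shut, it is at hopper (-150, 1, 215) mm; it swings down in an arc of 115 mm radius about the axle to (-150, -15, 122) mm at the stop. Press it from above, or pinch it and follow the arc.
- trug_handle (a point): Middle of the trug's wooden handle bar, 96 mm above the trug's underside: 15 mm thick (trug's y), 26 mm high, 84 mm long (trug's x), its underside 43 mm above the side walls. Axes as the trug's.
- trug: Plywood trug (carrying tray) with the knobs and stubs, 0.2 to 0.3 kg empty. Origin: centre of its underside, below the handle bar; z up, +y towards its open spout. 96 mm wide (x); back wall at y = -78, 42 mm high; sides 40 mm high; floor 6 mm thick, level to y = 47, then rising to the spout's edge at y = 89, z = 17 mm. Tipped spout-down by 55 to 60 degrees it empties.
- parts_tray: Shallow rectangular plastic parts tray that catches the knobs, loose on the bench at the hopper's flap end, its near rim under the lip. Origin: centre of its underside. 318 mm (x) by 222 mm (y), 48 mm high; inside 288 by 192 mm, floor 3 mm, a low divider along x at y = -30 mm.
- knob_1_centre (a point): Centre of a dark turned wooden knob: a 30 mm ball with a 12 mm flat, about 20 g; starts in the trug. There are five alike.
- knob_2_centre (a point): Centre of a dark turned wooden knob: a 30 mm ball with a 12 mm flat, about 20 g; starts in the trug. There are five alike.
- knob_3_centre (a point): Centre of a dark turned wooden knob: a 30 mm ball with a 12 mm flat, about 20 g; starts in the trug. There are five alike.
- knob_4_centre (a point): Centre of a dark turned wooden knob: a 30 mm ball with a 12 mm flat, about 20 g; starts in the trug. There are five alike.
- knob_5_centre (a point): Centre of a dark turned wooden knob: a 30 mm ball with a 12 mm flat, about 20 g; starts in the trug. There are five alike.
- stub_1_centre (a point): Centre of a pale wooden dowel stub, 10 mm thick and 13 mm long; starts in the trug among the knobs. There are two alike.
- stub_2_centre (a point): Centre of a pale wooden dowel stub, 10 mm thick and 13 mm long; starts in the trug among the knobs. There are two alike.
- tape_measure: pocket tape measure, 35 x 72 x 62 mm, standing on the bench right of the lever; leave it alone
- chisel: chisel, 226 mm long, lying on the bench beyond the trug; leave it alone
- cork_block: cork sanding block, 36 x 60 x 26 mm, lying beyond the hopper's back corner; leave it alone

How it is judged:
On the way, in this order (a step that is already met when the one before it is completed fails the run):
1. all five knobs lie on the hopper's bar screen behind the shut flap (x of knob_1_centre in the frame of hopper between -0.068 and 0.068 m and y of knob_1_centre in the frame of hopper between -0.08 and 0.095 m and z of knob_1_centre in the frame of hopper between 0.07 and 0.2 m and x of knob_2_centre in the frame of hopper between -0.068 and 0.068 m and y of knob_2_centre in the frame of hopper between -0.08 and 0.095 m and z of knob_2_centre in the frame of hopper between 0.07 and 0.2 m and x of knob_3_centre in the frame of hopper between -0.068 and 0.068 m and y of knob_3_centre in the frame of hopper between -0.08 and 0.095 m and z of knob_3_centre in the frame of hopper between 0.07 and 0.2 m and x of knob_4_centre in the frame of hopper between -0.068 and 0.068 m and y of knob_4_centre in the frame of hopper between -0.08 and 0.095 m and z of knob_4_centre in the frame of hopper between 0.07 and 0.2 m and x of knob_5_centre in the frame of hopper between -0.068 and 0.068 m and y of knob_5_centre in the frame of hopper between -0.08 and 0.095 m and z of knob_5_centre in the frame of hopper between 0.07 and 0.2 m and value of joint flap_lever below 0.1 rad), for 0.2 s.
2. the trug stands upright on the bench, let go (height (world z) of trug below 0.012 m and angle between trug's own z axis and vertical below 0.12 rad and contact force between the fingers and trug below 0.1 N), for 0.2 s.
3. the lever is pressed fully down (value of joint flap_lever above 0.7 rad), for 0.2 s.
At the end, for the whole second after the job is handed in: Robot still pressing the grip (over 3 N), lever within 0.15 rad of its lower stop; all five knobs in the parts tray, both stubs under the bars inside the hopper, trug upright on the bench (within 12 mm, 0.12 rad) and let go (all of step 2 and value of joint flap_lever above 0.7 rad and contact force between any of the fingers, the arm and hopper above 3 N and x of knob_1_centre in the frame of parts_tray between -0.146 and 0.146 m and y of knob_1_centre in the frame of parts_tray between -0.098 and 0.098 m and z of knob_1_centre in the frame of parts_tray between 0 and 0.06 m and x of knob_2_centre in the frame of parts_tray between -0.146 and 0.146 m and y of knob_2_centre in the frame of parts_tray between -0.098 and 0.098 m and z of knob_2_centre in the frame of parts_tray between 0 and 0.06 m and x of knob_3_centre in the frame of parts_tray between -0.146 and 0.146 m and y of knob_3_centre in the frame of parts_tray between -0.098 and 0.098 m and z of knob_3_centre in the frame of parts_tray between 0 and 0.06 m and x of knob_4_centre in the frame of parts_tray between -0.146 and 0.146 m and y of knob_4_centre in the frame of parts_tray between -0.098 and 0.098 m and z of knob_4_centre in the frame of parts_tray between 0 and 0.06 m and x of knob_5_centre in the frame of parts_tray between -0.146 and 0.146 m and y of knob_5_centre in the frame of parts_tray between -0.098 and 0.098 m and z of knob_5_centre in the frame of parts_tray between 0 and 0.06 m and x of stub_1_centre in the frame of hopper between -0.068 and 0.068 m and y of stub_1_centre in the frame of hopper between -0.08 and 0.097 m and z of stub_1_centre in the frame of hopper between 0 and 0.05 m and x of stub_2_centre in the frame of hopper between -0.068 and 0.068 m and y of stub_2_centre in the frame of hopper between -0.08 and 0.097 m and z of stub_2_centre in the frame of hopper between 0 and 0.05 m); the arm keeps its last pose, push and grip.
It fails at once if the tape measure is moved by more than 3 cm (distance of tape_measure from where it was at the start of the episode above 0.03 m).
It fails at once if the chisel is moved by more than 3 cm (distance of chisel from where it was at the start of the episode above 0.03 m).
It fails at once if the cork block is moved by more than 3 cm (distance of cork_block from where it was at the start of the episode above 0.03 m).
It also fails if it takes over 67 s, if anything falls off the work surface, if the arm or the gripper's body presses on something with over 40 N, if the wrist force passes 120 N, or if a joint passes its speed limit or range.

ROBOT

A 7-joint arm with a two-finger parallel gripper is mounted at the origin on a cart in front of the work surface, level with it; the furniture and walls round the work are solid. World frame = base frame: x ahead of the robot, y to its left, z up, the work surface at z = 0. Lengths are in m, angles in rad, forces in N, time in s.
With the tool pointing down it reaches from about 0.4 to 0.85 m from the base axis. Payload 4.5 kg.
Tool frame: the origin (TCP) lies on the centre line of the jaws, within the pads' length; the fingertips stand 25 mm ahead of it and the grasp point (between the pads) lies 6 mm ahead of it; z points along the fingers, y is the direction in which the jaws open and shut (so a half turn about z gives the same grasp; the last joint's range is limited). The gripper opens to 88 mm and grips with 3 to 60 N. Pads are 18 mm wide; open, the fingers measure 123 mm over their backs; the gripper's body (75 mm by 187 mm) begins 45 mm behind the grasp point.
Start: joints at [1.168, 0.689, -0.195, 1.565, 0.157, 0.902, -0.215], TCP at [0.264, -0.566, 0.264] pointing down, gripper open.
Joint ranges: [-3.01, 3.01], [-0.46, 2.08], [-1.47, 1.51], [0.13, 2.56], [-1, 4.14], [0.04, 2.09], [-2.66, 2.66]. Speed limits (rad/s): [2.57, 2.57, 3.14, 3.14, 3.14, 3.14, 3.14].

INTERFACE

Orientations are given as a unit quaternion [x, y, z, w].
In Python, from plant import r, eyes gives the robot as it stands.
- The arm moves only by the tool servo_tool, never from a script. Its argument "deltas" is a list of rows, each an object of numbers: "dx", "dy", "dz": the shift along the tool's x, y, z in units of 60 mm (1.0 is 60 mm); "ax", "ay", "az": the turn, a rotation vector about the tool's x, y, z in units of 6 degrees (1.0 is 6 degrees); "hand": the finger opening in mm, from 0 to 88.1. A call has 1 to 10 rows; each row is the pose to reach, as a shift and turn from the pose commanded when the call began, along the tool's axes at that moment; what a row does not reach only later rows make up. A row lasts 1/8 s, in which the tool goes at most 62.5 mm and 10.7 degrees, less where a joint would pass 70% of its speed; a pose out of reach is approached as far as the arm can. A call with a gripper value outside its range is refused whole. The fingers move at their own pace and stop on an object; "newtons" is the grip in N (left out, the last holds). Time passes only in rows, so rows that repeat a pose let the fingers close. It gives the time, the measured TCP pose, the force and the opening at its end, in the units of the state.
- r.get_state(): the state, without advancing time (a new reading comes with each control period).
- eyes.snapshot(name): name is "scene" or "side" or "wrist"; returns (picture, depth): 384x512x3 uint8, red, green, blue; 384x512 float32, m along the optical axis (not along the pixel's ray), 0 where there is no reading.
- eyes.camera_model(name): a dict with "fx", "fy", "cx", "cy" (pixels), "pose" (4x4, takes a point from camera to world coordinates). Camera axes: x right, y up, looking along -z (the intrinsics and any distortion apply to the point x, -y, -z); pixel columns grow to the right and rows downward; lengths in m; the calibration is good to about 2 mm. A picture is of the moment at which its call begins: read the wrist's pose just before it. camera_model takes no time and is no camera call; for the wrist camera it gives the pose at the moment of the call.
- r.finish_job(): hands the job in, once; it reports no verdict.
The state is a dict: "clock": time; "q": joint angles; "qd": joint speeds; "joint_torque": joint torques, N m; "tool_pos": TCP position; "eef_rot": TCP orientation; "contact_force": force on the tool from outside, world axes, zero at the start; "moment": the same for the moment, N m; "opening": opening from 0.0 (shut) to 1.0 (fully open).
Only numpy, scipy, OpenCV 4.12 (cv2) and the standard library are available. Lean on these libraries where they do the work, as an engineer would, in place of code of your own. Each camera call takes 0.05 s, during which the arm holds its last target.

## Working session

There is one attempt and no reset: what is moved stays moved. The work goes in short steps, Python scripts to look and compute and a tool call to move; the robot and the scene stay as the last step left them, time stands still between calls to the robot, and variables do not carry over. Pictures are saved under pics/ and viewed, and the job is handed in when it is done.

Besides the shell and the picture viewer there is one more tool, called after "Call:" by a JSON object that holds its "api" and its "payload", one argument or row to a line. servo_tool: Moves the arm, as the interface text tells. Its arguments: {"type":"object","properties":{"deltas":{"type":"array","items":{"type":"object","properties":{"dx":{"type":"number"},"dy":{"type":"number"},"dz":{"type":"number"},"ax":{"type":"number"},"ay":{"type":"number"},"az":{"type":"number"},"hand":{"type":"number"}}}},"newtons":{"type":"number"}},"required":["deltas"]}

```bash
ls; mkdir -p pics; cat > h.py <<'E'
import numpy as np,cv2
from plant import r,eyes
from scipy.spatial.transform import Rotation as R
def snap(n,f):
    m=eyes.camera_model(n); p,d=eyes.snapshot(n)
    cv2.imwrite('pics/'+f+'.png',p[:,:,::-1]); np.savez('pics/'+f+'.npz',p=p,d=d,**{k:np.array(v) for k,v in m.items()})
    return p,d,m
def load(f): 
    z=np.load('pics/'+f+'.npz'); return z['p'],z['d'],{k:z[k] for k in z.files if k not in 'pd'}
def pt(m,d,u,v):
    z=d[v,u]; c=np.array([(u-m['cx'])/m['fx']*z,-(v-m['cy'])/m['fy']*z,-z,1]); return (np.array(m['pose'])@c)[:3]
def cloud(m,d):
    v,u=np.mgrid[:d.shape[0],:d.shape[1]]
    c=np.stack([(u-m['cx'])/m['fx']*d,-(v-m['cy'])/m['fy']*d,-d,np.ones_like(d)],-1)
    return (c@np.array(m['pose']).T)[...,:3]
E
python3 - <<'E'
from h import *
for n in ['scene','side','wrist']:
    p,d,m=snap(n,n+'0'); print(n,{k:(np.round(v,3).tolist() if k=='pose' else v) for k,v in m.items()})
print(r.get_state())
E
```

```text
pics
scene {'fx': 367.2936553298011, 'fy': 367.2936553298011, 'cx': 254.93151490403864, 'cy': 189.049962187289, 'pose': [[0.586, 0.526, -0.617, -0.169], [-0.81, 0.398, -0.43, -0.582], [0.02, 0.752, 0.659, 0.926], [0.0, 0.0, 0.0, 1.0]]}
side {'fx': 360.7990853574789, 'fy': 360.7990853574789, 'cx': 258.27604571215244, 'cy': 186.26714234050928, 'pose': [[0.956, 0.121, -0.266, 0.304], [-0.293, 0.411, -0.864, -0.963], [0.004, 0.904, 0.428, 0.58], [0.0, 0.0, 0.0, 1.0]]}
wrist {'fx': 334.53654069513806, 'fy': 334.53654069513806, 'cx': 260.2023579750919, 'cy': 196.18901634238372, 'pose': [[0.422, 0.86, 0.288, 0.34], [-0.907, 0.401, 0.133, -0.533], [-0.001, -0.317, 0.948, 0.384], [0.0, 0.0, 0.0, 1.0]]}
{'clock': 0.15, 'q': array([ 1.16779113,  0.68980509, -0.19451986,  1.56608173,  0.15729257,
        0.90251814, -0.21510139]), 'qd': array([ 0.00149704, -0.00394984, -0.00077114, -0.00169343, -0.00075607,
        0.00079873,  0.00102677]), 'joint_torque': array([-1.65390982e-03, -5.27859163e+01, -1.26864541e+00, -1.53584647e+01,
       -5.25238656e-02,  3.90381378e-03,  1.06162561e-04]), 'tool_pos': array([ 0.26418306, -0.56592971,  0.2630917 ]), 'eef_rot': array([ 9.76239068e-01,  2.16695122e-01, -2.04779861e-04, -6.81936348e-04]), 'contact_force': array([-0.03668401,  0.20529865, -0.40829671]), 'moment': array([-0.01159799,  0.03380838,  0.02341954]), 'opening': 1.0014347668023915}
```

View pics/scene0.png

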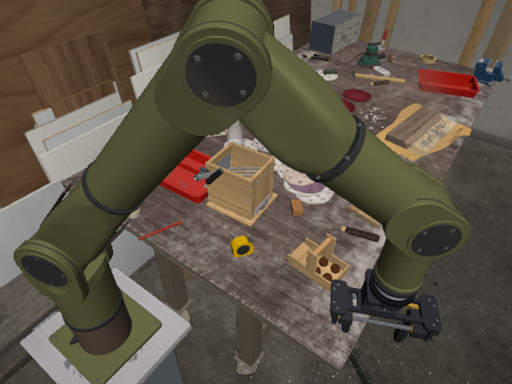

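View pics/side0.png

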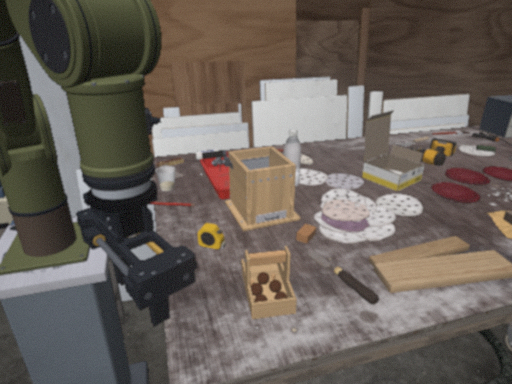

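View pics/wrist0.png

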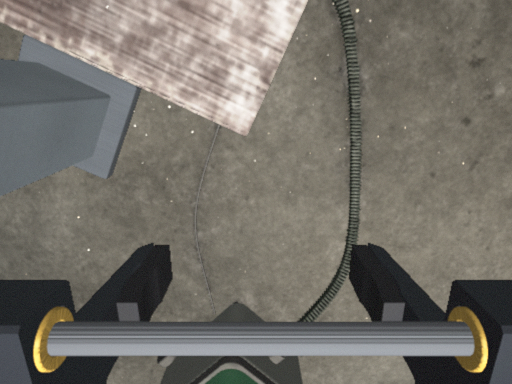

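```bash
python3 - <<'E'
from h import *
p,d,m=load('side0'); c=p[130:320,190:330,::-1]; cv2.imwrite('pics/a.png',cv2.resize(c,None,fx=4,fy=3.1,interpolation=cv2.INTER_CUBIC))
p,d,m=load('scene0'); c=p[135:285,150:390,::-1]; cv2.imwrite('pics/b.png',cv2.resize(c,None,fx=3.3,fy=3.3,interpolation=cv2.INTER_CUBIC))
E
```

```text
(no output)
```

View pics/a.png

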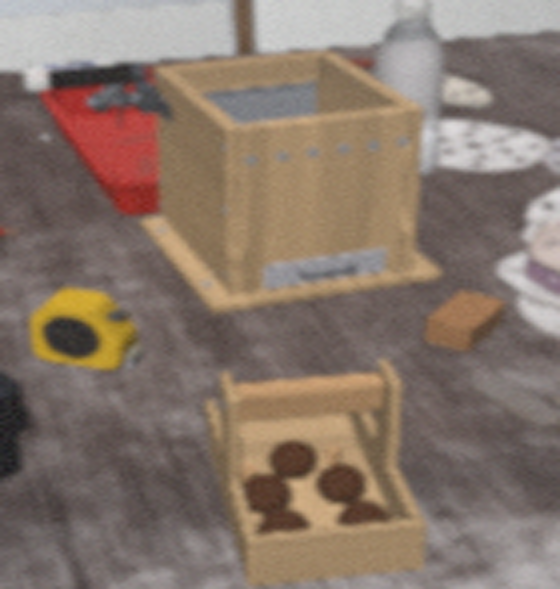

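View pics/b.png

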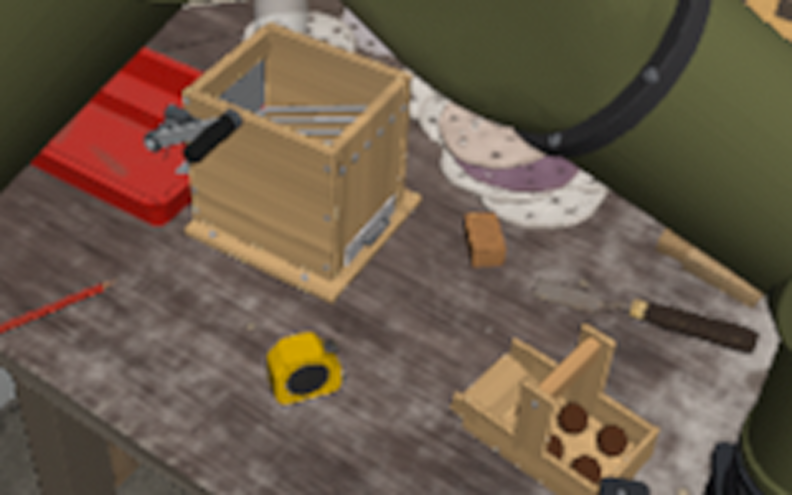

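```bash
python3 - <<'E'
from h import *
for f in ['side0','scene0']:
    p,d,m=load(f); C=cloud(m,d); ok=d>0
    inb=ok&(C[...,0]>.3)&(C[...,0]<.95)&(C[...,1]>-.6)&(C[...,1]<.45)
    hsv=cv2.cvtColor(p,cv2.COLOR_RGB2HSV)
    wood=inb&(hsv[...,0]>8)&(hsv[...,0]<28)&(hsv[...,1]>70)
    hop=wood&(abs(C[...,2]-.185)<.007)
    q=C[hop][:,:2].astype(np.float32); print(f,'rim',len(q)); 
    if len(q)>5:
        rc=cv2.minAreaRect(q); print(rc, C[hop][:,2].mean())
    # base top of trug
    for lo,hi,n in [(.1,.125,'handletop'),(.034,.05,'walls'),(.003,.125,'alltrug')]:
        t=wood&(C[...,2]>lo)&(C[...,2]<hi)&(C[...,1]<-.12)
        q=C[t][:,:2].astype(np.float32)
        if len(q)>5: print(n,len(q),cv2.minAreaRect(q),q.mean(0),C[t][:,2].max())
    for n,(a,b) in dict(yellow=(22,32),).items():
        t=inb&(hsv[...,0]>a)&(hsv[...,0]<b)&(hsv[...,1]>180)&(hsv[...,2]>100)
        print(n,t.sum(),C[t].mean(0),C[t].min(0),C[t].max(0))
    t=inb&((hsv[...,0]<6)|(hsv[...,0]>174))&(hsv[...,1]>150)&(C[...,1]>0.2)&(C[...,2]>.03)
    if t.sum()>5: print('tray',t.sum(),cv2.minAreaRect(C[t][:,:2].astype(np.float32)))
    t=inb&(C[...,2]>.19)&(C[...,2]<.24)&(C[...,0]<.9)&(p.max(-1)<110)&(C[...,1]>-.1)
    print('grip',t.sum()); 
    if t.sum(): print(C[t].mean(0),C[t].min(0),C[t].max(0), cv2.minAreaRect(C[t][:,:2].astype(np.float32)))
E
```

```text
side0 rim 468
((0.617489218711853, 0.029927633702754974), (0.15617616474628448, 0.1844591647386551), 3.8964035511016846) 0.18284411083904992
handletop 329 ((0.5152478814125061, -0.34590885043144226), (0.03500557690858841, 0.0956515446305275), 82.44770050048828) [ 0.514567   -0.34932822] 0.11361148573252688
walls 543 ((0.4949113130569458, -0.26986315846443176), (0.13120926916599274, 0.3353273272514343), 12.293994903564453) [ 0.49755752 -0.3462819 ] 0.04990989984194294
alltrug 6041 ((0.6722458004951477, -0.2829817235469818), (0.3067667484283447, 0.5734299421310425), 86.60685729980469) [ 0.661443   -0.35172516] 0.11361148573252688
yellow 89 [ 0.42636734 -0.1345613   0.04164451] [ 0.39388581 -0.1540327   0.00676322] [ 0.45473884 -0.11299559  0.06303642]
tray 101 ((0.4937131404876709, 0.3237101435661316), (0.2325136363506317, 0.048744939267635345), 80.38185119628906)
grip 150
[0.47147208 0.01158809 0.21636376] [0.43740729 0.00481832 0.19042698] [0.5058811 0.0473289 0.2253611] ((0.47449418902397156, 0.012181222438812256), (0.06571673601865768, 0.04100360721349716), 33.20170974731445)
scene
[... 390 characters left out ...]
2687073), 12.7798433303833) [ 0.4989266  -0.33808032] 0.049660188118414106
alltrug 2656 ((0.6030343770980835, -0.28938162326812744), (0.3254005014896393, 0.43810784816741943), 87.9200668334961) [ 0.5529021 -0.3266844] 0.11353268162631946
yellow 238 [ 0.41590489 -0.12624955  0.0453967 ] [ 0.38747306 -0.1537403   0.00484848] [ 0.45005552 -0.09544582  0.06315957]
tray 174 ((0.5926759243011475, 0.2768147885799408), (0.24525347352027893, 0.10309727489948273), 12.757072448730469)
grip 138
[0.46627919 0.01448075 0.21849345] [0.43123686 0.00499478 0.19333182] [0.50311568 0.05494083 0.22528601] ((0.4691713750362396, 0.01629985123872757), (0.07494992017745972, 0.04417664557695389), 32.144004821777344)
```

```bash
cat >> h.py <<'E'
def delta(pos,Rm,cur=None):
    s=r.get_state()
    p0,R0=cur if cur else (s['tool_pos'],R.from_quat(s['eef_rot']))
    t=R0.inv().apply(np.array(pos)-p0)/.06; a=(R0.inv()*Rm).as_rotvec()*180/np.pi/6
    return np.round(t,3),np.round(a,3)
def down(yaw): # tool x at yaw (deg), z down
    return R.from_euler('z',yaw,degrees=True)*R.from_euler('x',180,degrees=True)
def log():
    s=r.get_state()
    with open('log.txt','a') as f: f.write(repr([s['q'].tolist(),s['tool_pos'].tolist(),s['eef_rot'].tolist()])+'\n')
    return s
E
python3 - <<'E'
from h import *
s=log(); print(delta([.513,-.347,.263],down(-7.3)))
E
```

```text
(array([ 5.301e+00, -1.552e+00,  3.000e-03]), array([-1.300e-02,  5.000e-03,  5.388e+00]))
```

Call:
{"api": "servo_tool", "payload": {
  "deltas": [
    {"dx": 0.9,"dy": -0.25,"az": 0.9,"hand": 60},
    {"dx": 1.8,"dy": -0.5,"az": 1.8,"hand": 60},
    {"dx": 2.7,"dy": -0.8,"az": 2.7,"hand": 60},
    {"dx": 3.6,"dy": -1.05,"az": 3.6,"hand": 60},
    {"dx": 4.5,"dy": -1.3,"az": 4.5,"hand": 60},
    {"dx": 5.3,"dy": -1.55,"az": 5.4,"hand": 60},
    {"dx": 5.3,"dy": -1.55,"az": 5.4,"hand": 60}
  ],
  "newtons": 20
}}

```text
schema error: expected keys dx, dy, dz, ax, ay, az, hand
```

```bash
python3 - <<'E'
from h import *
s=log(); print(s['clock'],s['q'].round(3),s['tool_pos'],s['eef_rot'])
p,d,m=snap('wrist','w1'); C=cloud(m,d)
snap('scene','s1')
E
```

```text
0.15 [ 1.168  0.69  -0.195  1.566  0.157  0.903 -0.215] [ 0.26418306 -0.56592971  0.2630917 ] [ 9.76239068e-01  2.16695122e-01 -2.04779861e-04 -6.81936348e-04]
```

View pics/w1.png

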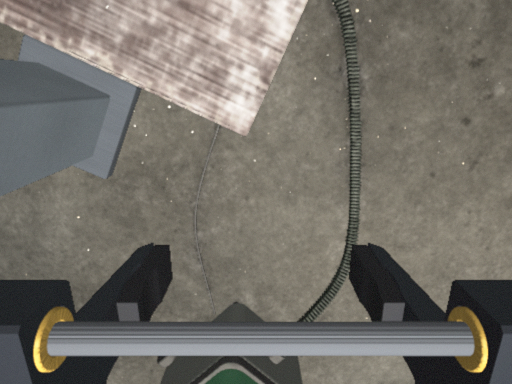

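View pics/s1.png

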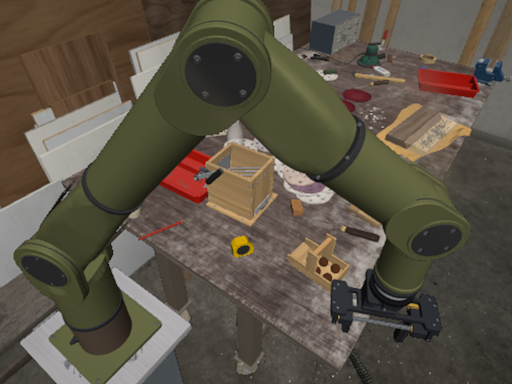

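The call was refused because every row needs all the keys; the pictures show the scene unchanged. I'll send it again complete.

Call:
{"api": "servo_tool", "payload": {
  "deltas": [
    {"dx": 0.9,"dy": -0.25,"dz": 0,"ax": 0,"ay": 0,"az": 0.9,"hand": 60},
    {"dx": 1.8,"dy": -0.5,"dz": 0,"ax": 0,"ay": 0,"az": 1.8,"hand": 60},
    {"dx": 2.7,"dy": -0.8,"dz": 0,"ax": 0,"ay": 0,"az": 2.7,"hand": 60},
    {"dx": 3.6,"dy": -1.05,"dz": 0,"ax": 0,"ay": 0,"az": 3.6,"hand": 60},
    {"dx": 4.5,"dy": -1.3,"dz": 0,"ax": 0,"ay": 0,"az": 4.5,"hand": 60},
    {"dx": 5.3,"dy": -1.55,"dz": 0,"ax": 0,"ay": 0,"az": 5.4,"hand": 60},
    {"dx": 5.3,"dy": -1.55,"dz": 0,"ax": 0,"ay": 0,"az": 5.4,"hand": 60}
  ],
  "newtons": 20
}}

```text
clock: 1.12
tool_pos: [0.5177, -0.3419, 0.2634]
eef_rot: [0.998, -0.06, 0.001, -0.002]
contact_force: [-0.5, -0.1, -1.1]
opening: 0.681
```

```bash
rm log.txt; python3 - <<'E'
from h import *
s=log(); print(s['clock'],s['q'].round(3),s['tool_pos'],s['eef_rot'])
p,d,m=snap('wrist','w2'); C=cloud(m,d)
hsv=cv2.cvtColor(p,cv2.COLOR_RGB2HSV)
snap('scene','s2')
E
```

```text
1.125 [ 0.51   0.679  0.002  1.587 -0.007  0.875 -1.174] [ 0.51772587 -0.34194337  0.26341407] [ 0.99821578 -0.05967574  0.00117425 -0.00163776]
```

View pics/w2.png

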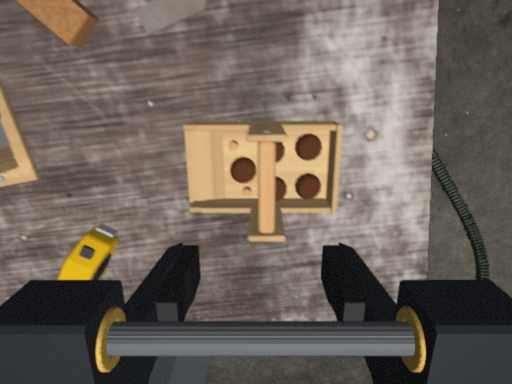

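View pics/s2.png

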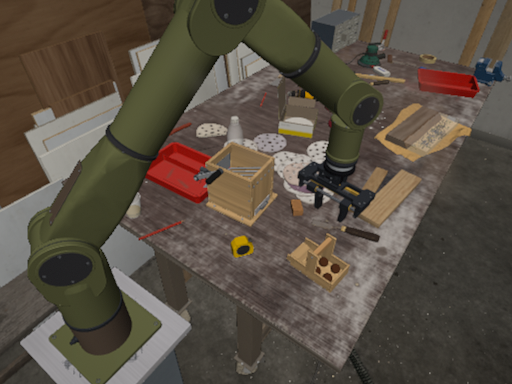

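```bash
python3 - <<'E'
from h import *
p,d,m=load('w2'); C=cloud(m,d)
for n,(u,v) in dict(hnear=(267,228),hmid=(267,185),hfar=(267,143),floor=(205,160),wallbackmid=(338,165),bench=(300,300-60)).items(): print(n,pt(m,d,u,v).round(4))
hsv=cv2.cvtColor(p,cv2.COLOR_RGB2HSV)
t=(C[...,2]>.095)&(C[...,2]<.125)&(hsv[...,1]>60); v,u=np.nonzero(t); print(len(u),u.min(),u.max(),v.min(),v.max())
k=t&(abs(np.mgrid[:384,:512][0]-185)<35)
q=C[k]; print('bar',q.mean(0),cv2.minAreaRect(q[:,:2].astype(np.float32)))
t=t; q=C[t]; print('bar+posts',cv2.minAreaRect(q[:,:2].astype(np.float32)))
t=(C[...,2]>.03)&(C[...,2]<.05)&(hsv[...,1]>60)&(np.mgrid[:384,:512][1]>180)&(np.mgrid[:384,:512][1]<350)&(np.mgrid[:384,:512][0]<230)
q=C[t]; print('walls',cv2.minAreaRect(q[:,:2].astype(np.float32)))
E
```

```text
hnear [ 0.4794 -0.3443  0.1097]
hmid [ 0.5191 -0.3489  0.1093]
hfar [ 0.5547 -0.353   0.1081]
floor [ 0.5279 -0.2805  0.0107]
wallbackmid [ 0.5121 -0.4238  0.0421]
bench [ 0.4098 -0.3801 -0.    ]
2335 245 286 130 240
bar [ 0.51893702 -0.34719335  0.10838262] ((0.5175676345825195, -0.3472650945186615), (0.014483340084552765, 0.06236879900097847), 82.90209197998047)
bar+posts ((0.5160982012748718, -0.34718823432922363), (0.03344661742448807, 0.0965101346373558), 83.37772369384766)
walls ((0.5159887671470642, -0.34372442960739136), (0.162512868642807, 0.09634584188461304), 83.55850219726562)
```

```bash
python3 - <<'E'
from h import *
s=r.get_state(); print(s['clock'],s['tool_pos'],s['eef_rot'],abs(s['qd']).max())
print(delta([.516,-.3472,.102],down(-6.8)))
E
```

```text
1.225 [ 0.51321511 -0.34719431  0.26350769] [ 9.97987509e-01 -6.34093139e-02 -4.07373323e-04  1.56201959e-04] 0.04191777658994438
(array([ 0.048, -0.007,  2.692]), array([ 0.003,  0.008, -0.079]))
```

Settled on target. Now descend on the handle bar and grip it.

Call:
{"api": "servo_tool", "payload": {
  "deltas": [
    {"dx": 0.05,"dy": 0,"dz": 0.7,"ax": 0,"ay": 0,"az": -0.08,"hand": 60},
    {"dx": 0.05,"dy": 0,"dz": 1.5,"ax": 0,"ay": 0,"az": -0.08,"hand": 60},
    {"dx": 0.05,"dy": 0,"dz": 2.2,"ax": 0,"ay": 0,"az": -0.08,"hand": 60},
    {"dx": 0.05,"dy": 0,"dz": 2.69,"ax": 0,"ay": 0,"az": -0.08,"hand": 60},
    {"dx": 0.05,"dy": 0,"dz": 2.69,"ax": 0,"ay": 0,"az": -0.08,"hand": 40},
    {"dx": 0.05,"dy": 0,"dz": 2.69,"ax": 0,"ay": 0,"az": -0.08,"hand": 0},
    {"dx": 0.05,"dy": 0,"dz": 2.69,"ax": 0,"ay": 0,"az": -0.08,"hand": 0},
    {"dx": 0.05,"dy": 0,"dz": 2.69,"ax": 0,"ay": 0,"az": -0.08,"hand": 0},
    {"dx": 0.05,"dy": 0,"dz": 2.69,"ax": 0,"ay": 0,"az": -0.08,"hand": 0}
  ],
  "newtons": 50
}}

```text
clock: 2.35
tool_pos: [0.5168, -0.3474, 0.1032]
eef_rot: [0.998, -0.06, 0.001, -0.0]
contact_force: [-0.2, 1.8, 4.3]
opening: 0.163
```

```bash
python3 - <<'E'
from h import *
s=log(); print(s['clock'],s['q'].round(4),s['tool_pos'],s['eef_rot'],s['contact_force'],s['opening']*88)
E
```

```text
2.35 [ 0.5201  0.8975 -0.0034  1.6938  0.0035  0.5494 -1.1756] [ 0.51680007 -0.34737353  0.10320214] [ 9.98208348e-01 -5.98307899e-02  5.82312700e-04 -1.75939556e-04] [-0.2104715   1.83303975  4.2659058 ] 14.330649716775344
```

```bash
cat > kin.py <<'E'
import numpy as np, ast, itertools
from scipy.optimize import least_squares
from scipy.spatial.transform import Rotation as R
def T(rot=None,t=(0,0,0)):
    M=np.eye(4); 
    if rot is not None: M[:3,:3]=rot.as_matrix()
    M[:3,3]=t; return M
Z=lambda a:T(R.from_euler('z',a)); Y=lambda a:T(R.from_euler('y',a))
def fk(q,p,sg):
    d1,d3,d5,d7,o1,o2,o3,e,g,f,c=p; s3,s5,s7=sg
    return Z(-q[0])@T(t=(0,o1,d1))@Y(q[1])@Z(s3*q[2])@T(t=(e,o2,d3))@Y(q[3])@Z(s5*q[4])@T(t=(g,o3,d5))@Y(q[5])@T(t=(f,0,d7))@Z(s7*q[6]+c)
def data():
    D=[ast.literal_eval(l) for l in open('log.txt')]
    D.append([[1.16779113,0.68980509,-0.19451986,1.56608173,0.15729257,0.90251814,-0.21510139],[0.26418306,-0.56592971,0.2630917],[9.76239068e-01,2.16695122e-01,-2.04779861e-04,-6.81936348e-04]])
    return D
p0=np.array([.35,.4,.4,.2,-.03,-.0,0,0,0,0,0])
def res(p,sg,D):
    o=[]
    for q,x,w in D:
        M=fk(q,p,sg); o+=list((M[:3,3]-x)*5)+list((R.from_matrix(M[:3,:3]).inv()*R.from_quat(w)).as_rotvec())
    return np.array(o+list((p-p0)[:10]*.003))
def fit():
    D=data(); best=None
    for sg in itertools.product([1,-1],repeat=3):
        for c in np.arange(4)*np.pi/2:
            a=p0.copy(); a[-1]=c
            s=least_squares(res,a,args=(sg,D))
            if best is None or s.cost<best[0].cost: best=(s,sg)
    return best
if __name__=='__main__':
    D=data(); L=[]
    for sg in itertools.product([1,-1],repeat=3):
        for c in np.arange(4)*np.pi/2:
            a=p0.copy(); a[-1]=c; s=least_squares(res,a,args=(sg,D)); L.append((s.cost,sg,s.x.round(4)))
    L.sort(key=lambda t:t[0])
    for l in L[:4]: print(l)
    n=L[0]; print(res(n[2],n[1],D)[:-10].reshape(-1,6).round(4))
E
python3 kin.py
```

```text
(np.float64(1.8085436088738654e-07), (-1, -1, -1), array([ 3.4010e-01,  5.6350e-01,  3.4390e-01,  2.9400e-01, -1.8900e-02,
       -2.6800e-02, -4.0000e-04,  1.4000e-03,  1.0000e-04,  3.0000e-04,
        1.5708e+00]))
(np.float64(1.8085436088738993e-07), (-1, -1, -1), array([ 3.4010e-01,  5.6350e-01,  3.4390e-01,  2.9400e-01, -1.8900e-02,
       -2.6800e-02, -4.0000e-04,  1.4000e-03,  1.0000e-04,  3.0000e-04,
        1.5708e+00]))
(np.float64(1.808543608874119e-07), (-1, -1, -1), array([ 3.401e-01,  5.635e-01,  3.439e-01,  2.940e-01, -1.890e-02,
       -2.680e-02, -4.000e-04,  1.400e-03,  1.000e-04,  3.000e-04,
        7.854e+00]))
(np.float64(1.808543608874401e-07), (-1, -1, -1), array([ 3.4010e-01,  5.6350e-01,  3.4390e-01,  2.9400e-01, -1.8900e-02,
       -2.6800e-02, -4.0000e-04,  1.4000e-03,  1.0000e-04,  3.0000e-04,
        1.5708e+00]))
[[ 0.0002 -0.0005 -0.0002 -0.     -0.     -0.    ]
 [ 0.0002 -0.0004 -0.0003 -0.     -0.     -0.    ]
 [-0.     -0.0005 -0.0002 -0.     -0.     -0.    ]]
```

```bash
cat >> kin.py <<'E'
LO=np.array([-3.01,-.46,-1.47,.13,-1,.04,-2.66]);HI=np.array([3.01,2.08,1.51,2.56,4.14,2.09,2.66])
import pickle,os
if not os.path.exists('fit.pkl'):
    b=fit(); pickle.dump((b[0].x,b[1]),open('fit.pkl','wb'))
P,SG=pickle.load(open('fit.pkl','rb'))
F=lambda q:fk(q,P,SG)
def err(q,x,Rm):
    M=F(q); return np.r_[(x-M[:3,3]),0.3*(Rm*R.from_matrix(M[:3,:3]).inv()).as_rotvec()]
def ik(x,Rm,q0,w=.003):
    s=least_squares(lambda q:np.r_[err(q,x,Rm),w*(q-q0)*.1],np.clip(q0,LO+.06,HI-.06),bounds=(LO+.05,HI-.05)); return s.x,np.linalg.norm(err(s.x,x,Rm))
def jac(q):
    J=np.zeros((6,7)); e=1e-5; M0=F(q)
    for i in range(7):
        a=np.array(q,float); a[i]+=e; M=F(a)
        J[:3,i]=(M[:3,3]-M0[:3,3])/e; J[3:,i]=R.from_matrix(M[:3,:3]@M0[:3,:3].T).as_rotvec()/e
    return J
def follow(q,wps,n=10):
    """DLS min-norm following of straight-line waypoints (x,Rm)"""
    from scipy.spatial.transform import Slerp
    q=np.array(q,float); out=[]
    for x,Rm in wps:
        M=F(q); sl=Slerp([0,1],R.concatenate([R.from_matrix(M[:3,:3]),Rm])); x0=M[:3,3].copy()
        for k in range(1,n+1):
            for _ in range(4):
                M=F(q); e=np.r_[x0+(x-x0)*k/n-M[:3,3],(sl(k/n)*R.from_matrix(M[:3,:3]).inv()).as_rotvec()]
                J=jac(q); q=np.clip(q+J.T@np.linalg.solve(J@J.T+1e-4*np.eye(6),e),LO,HI)
        M=F(q); out.append((q.copy(),np.linalg.norm(x-M[:3,3]),(Rm*R.from_matrix(M[:3,:3]).inv()).magnitude()))
    return out
def trugR(psi,phi): # deg
    return R.from_euler('z',psi,degrees=True)*R.from_euler('x',-phi,degrees=True)*R.from_euler('x',180,degrees=True)
E
sed -i "s/^if __name__=='__main__':/if 0:/" kin.py
cat > pl.py <<'E'
from kin import *
q0=np.array(ast.literal_eval(open('log.txt').readlines()[-1])[0])
rng=np.random.default_rng(0)
for psi in range(-180,180,30):
    s=np.array([-np.sin(np.radians(psi)),np.cos(np.radians(psi))])
    x=np.r_[np.array([.613,.029])-s*.02,.30]
    best=(9,)
    for k in range(10):
        qq,e=ik(x,trugR(psi,58),q0 if k==0 else rng.uniform(LO,HI))
        if e<best[0]: best=(e,qq)
    print(psi,round(best[0],4),best[1].round(2))
E
python3 pl.py
```

```text
-180 0.0 [ 0.83  1.23 -1.42  1.56  0.25  0.93  1.3 ]
-150 0.0 [ 0.03  1.    0.33  1.23 -0.89  1.83  2.61]
-120 0.0 [ 0.19  1.12 -0.45  0.88 -0.22  2.01  2.42]
-90 0.0505 [ 0.15  1.1  -0.69  0.98  0.21  2.04  2.61]
-60 0.0062 [-0.45  1.19  0.74  0.91 -0.09  2.04 -2.41]
-30 0.0 [-0.6   1.07  0.6   1.17  0.25  1.66 -2.25]
0 0.0 [-0.8   0.98  0.7   1.55  0.45  1.12 -2.11]
30 0.0 [-1.1   1.24  1.39  1.93 -0.61  0.38 -0.82]
60 0.0 [-1.05  1.12  1.33  2.25  3.71  0.5   1.52]
90 0.0 [ 0.21  0.68 -0.65  2.35  2.57  0.99 -2.61]
120 0.0 [ 0.58  0.75 -0.79  2.23  3.3   0.54 -2.61]
150 0.0 [ 0.88  1.02 -1.22  1.93  0.05  0.2   1.17]
```

```bash
cat > pl.py <<'E'
from kin import *
import sys
q0=np.array(ast.literal_eval(open('log.txt').readlines()[-1])[0])
H=np.array([.614,.0295]); 
for psi in [4,-7,-20,15]:
    hx=4
    def W(y,z,phi,psi=psi):
        return (np.r_[H+np.array([-np.sin(np.radians(psi)),np.cos(np.radians(psi))])*y,z],trugR(psi,phi))
    wps=[(np.array([.517,-.347,.33]),trugR(-6.8,0)),W(-.13,.33,0),W(-.087,.295,20),W(-.047,.295,40),W(-.01,.295,58),W(-.005,.293,62)]
    print(psi)
    for q,e,a in follow(q0,wps): print(q.round(2),round(e,4),round(a,3))
E
python3 pl.py
```

```text
4
[ 0.51  0.61  0.01  1.49 -0.01  1.03 -1.17] 0.0 0.0
[ 0.11  0.63 -0.03  1.46  0.02  1.05 -1.44] 0.0 0.0
[-0.24  0.66  0.18  1.6   0.3   0.93 -1.79] 0.0 0.0
[-0.55  0.77  0.37  1.61  0.52  1.01 -2.08] 0.0 0.0
[-0.74  0.91  0.49  1.58  0.63  1.15 -2.25] 0.0 0.0
[-0.77  0.95  0.51  1.57  0.65  1.18 -2.28] 0.0 0.0
-7
[ 0.51  0.61  0.01  1.49 -0.01  1.03 -1.17] 0.0 0.0
[ 0.08  0.59  0.02  1.55 -0.01  1.01 -1.59] 0.0 0.0
[-0.26  0.67  0.21  1.59  0.25  0.98 -1.93] 0.0 0.0
[-0.52  0.8   0.37  1.53  0.43  1.15 -2.16] 0.0 0.0
[-0.68  0.96  0.46  1.43  0.53  1.34 -2.26] 0.0 0.0
[-0.7   1.    0.48  1.42  0.55  1.38 -2.28] 0.0 0.0
-20
[ 0.51  0.61  0.01  1.49 -0.01  1.03 -1.17] 0.0 0.0
[ 0.03  0.55  0.08  1.64 -0.05  0.96 -1.79] 0.0 0.0
[-0.28  0.68  0.25  1.58  0.18  1.05 -2.1 ] 0.0 0.0
[-0.49  0.84  0.37  1.43  0.33  1.31 -2.25] 0.0 0.0
[-0.6   1.01  0.45  1.26  0.42  1.56 -2.3 ] 0.0 0.0
[-0.62  1.06  0.46  1.23  0.44  1.6  -2.3 ] 0.0 0.0
15
[ 0.51  0.61  0.01  1.49 -0.01  1.03 -1.17] 0.0 0.0
[ 0.12  0.66 -0.08  1.38  0.06  1.1  -1.28] 0.0 0.0
[-0.22  0.66  0.13  1.6   0.35  0.87 -1.65] 0.0 0.0
[-0.57  0.73  0.38  1.7   0.61  0.86 -2.02] 0.0 0.0
[-0.8   0.88  0.54  1.73  0.75  0.95 -2.27] 0.0 0.0
[-0.84  0.92  0.57  1.73  0.78  0.97 -2.31] 0.0 0.0
```

```bash
python3 - <<'E'
from h import *
from kin import trugR
s=r.get_state(); print(s['tool_pos'])
H=np.array([.614,.0295]); ps=np.radians(4); x=np.r_[H+np.array([-np.sin(ps),np.cos(ps)])*-.13,.33]; print(x)
print(delta(x,trugR(4,0),(np.array([.516,-.3472,.102]),down(-6.8))))
E
```

```text
[ 0.51680007 -0.34737353  0.10320214]
[ 0.62306834 -0.10018333  0.33      ]
(array([ 1.284, -4.299, -3.8  ]), array([-0. ,  0. , -1.8]))
```

Call:
{"api": "servo_tool", "payload": {
  "deltas": [
    {"dx": 0,"dy": 0,"dz": -0.15,"ax": 0,"ay": 0,"az": 0,"hand": 0},
    {"dx": 0,"dy": 0,"dz": -0.6,"ax": 0,"ay": 0,"az": 0,"hand": 0},
    {"dx": 0,"dy": 0,"dz": -1.2,"ax": 0,"ay": 0,"az": 0,"hand": 0},
    {"dx": 0,"dy": 0,"dz": -1.9,"ax": 0,"ay": 0,"az": 0,"hand": 0},
    {"dx": 0,"dy": 0,"dz": -2.6,"ax": 0,"ay": 0,"az": 0,"hand": 0},
    {"dx": 0,"dy": 0,"dz": -3.2,"ax": 0,"ay": 0,"az": 0,"hand": 0},
    {"dx": 0,"dy": 0,"dz": -3.65,"ax": 0,"ay": 0,"az": 0,"hand": 0},
    {"dx": 0,"dy": 0,"dz": -3.8,"ax": 0,"ay": 0,"az": 0,"hand": 0}
  ],
  "newtons": 50
}}

```text
clock: 3.35
tool_pos: [0.5164, -0.3484, 0.3321]
eef_rot: [0.998, -0.06, 0.001, 0.001]
contact_force: [-0.1, 0.5, -2.6]
opening: 0.164
```

Call:
{"api": "servo_tool", "payload": {
  "deltas": [
    {"dx": 0.06,"dy": -0.2,"dz": 0,"ax": 0,"ay": 0,"az": -0.1,"hand": 0},
    {"dx": 0.22,"dy": -0.73,"dz": 0,"ax": 0,"ay": 0,"az": -0.3,"hand": 0},
    {"dx": 0.41,"dy": -1.38,"dz": 0,"ax": 0,"ay": 0,"az": -0.6,"hand": 0},
    {"dx": 0.63,"dy": -2.1,"dz": 0,"ax": 0,"ay": 0,"az": -0.9,"hand": 0},
    {"dx": 0.84,"dy": -2.8,"dz": 0,"ax": 0,"ay": 0,"az": -1.2,"hand": 0},
    {"dx": 1.03,"dy": -3.45,"dz": 0,"ax": 0,"ay": 0,"az": -1.45,"hand": 0},
    {"dx": 1.17,"dy": -3.9,"dz": 0,"ax": 0,"ay": 0,"az": -1.65,"hand": 0},
    {"dx": 1.25,"dy": -4.18,"dz": 0,"ax": 0,"ay": 0,"az": -1.75,"hand": 0},
    {"dx": 1.28,"dy": -4.3,"dz": 0,"ax": 0,"ay": 0,"az": -1.8,"hand": 0},
    {"dx": 1.28,"dy": -4.3,"dz": 0,"ax": 0,"ay": 0,"az": -1.8,"hand": 0}
  ]
}}

```text
clock: 4.6
tool_pos: [0.623, -0.1014, 0.3298]
eef_rot: [0.999, 0.034, -0.001, 0.0]
contact_force: [-0.6, 0.0, -3.0]
opening: 0.164
```

```bash
python3 - <<'E'
from h import *
import kin
s=log(); print(s['clock'],s['q'].round(3),s['tool_pos'],s['eef_rot'],s['contact_force'])
M=kin.F(s['q']); print('fk err',M[:3,3]-s['tool_pos'])
for n in ['wrist','scene','side']: snap(n,n[:2]+'3')
E
```

```text
4.6 [ 0.106  0.628 -0.033  1.464  0.023  1.051 -1.435] [ 0.62304769 -0.10140665  0.32984212] [ 9.99425308e-01  3.38926438e-02 -5.26351432e-04  2.54032423e-04] [-0.62803204  0.04582646 -2.97616578]
fk err [-2.14966482e-05  2.30470301e-05 -8.20649949e-05]
```

View pics/wr3.png

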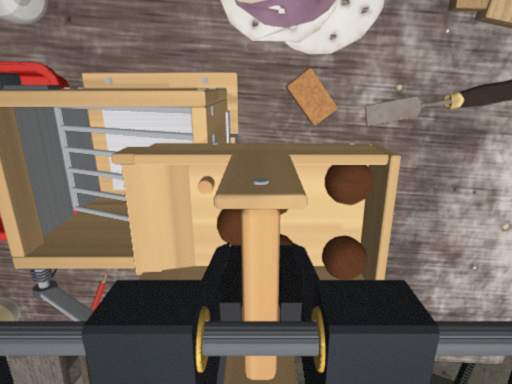

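View pics/sc3.png

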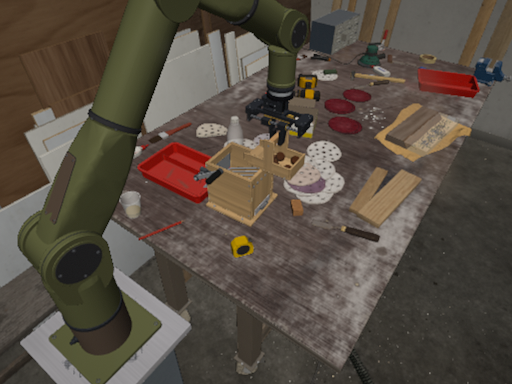

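View pics/si3.png

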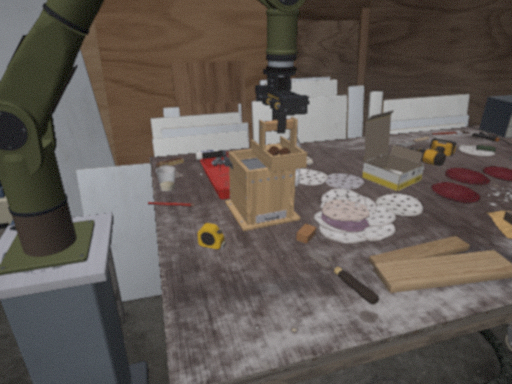

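```bash
python3 - <<'E'
from h import *
p,d,m=load('wr3'); C=cloud(m,d); hsv=cv2.cvtColor(p,cv2.COLOR_RGB2HSV)
for n,(u,v) in dict(farrim=(100,98),farrim2=(190,98),flaprim=(8,180),nearrim=(100,263),backrim=(217,120)).items(): print(n,pt(m,d,u,v).round(4))
t=(d>0)&(abs(C[...,2]-.185)<.008)&(hsv[...,1]>60)&(C[...,1]>-.09)
print(t.sum(),C[t][:,2].mean(),cv2.minAreaRect(C[t][:,:2].astype(np.float32)))
th=np.radians(4); Rh=np.array([[np.cos(th),np.sin(th)],[-np.sin(th),np.cos(th)]])
q=(C[t][:,:2]-[.614,.0295])@Rh.T
print(q.min(0),q.max(0))
for a,b in [(-.05,0),(0,.05)]:
    k=(q[:,1]>a)&(q[:,1]<b); print(a,[np.percentile(q[k&(q[:,0]*sg>0),0],[2,98]).round(4) for sg in(1,-1)])
E
```

```text
farrim [0.6882 0.0238 0.1849]
farrim2 [ 0.6928 -0.0447  0.1846]
flaprim [0.6166 0.1075 0.1816]
nearrim [0.5445 0.0361 0.1845]
backrim [ 0.6703 -0.0576  0.1165]
7344 0.18411313524686973 ((0.6237875819206238, 0.04755233973264694), (0.15298795700073242, 0.22864298522472382), 61.75084686279297)
[-0.1175176  -0.09089957] [0.07908561 0.09079724]
-0.05 [array([0.0676, 0.0787]), array([-0.0742, -0.0625])]
0 [array([0.0678, 0.0788]), array([-0.0741, -0.0624])]
```

Call:
{"api": "servo_tool", "payload": {
  "deltas": [
    {"dx": 0.02,"dy": -0.13,"dz": 0.07,"ax": -0.67,"ay": 0,"az": 0,"hand": 0},
    {"dx": 0.04,"dy": -0.32,"dz": 0.22,"ax": -1.33,"ay": 0,"az": 0,"hand": 0},
    {"dx": 0.04,"dy": -0.49,"dz": 0.35,"ax": -2.17,"ay": 0,"az": 0,"hand": 0},
    {"dx": 0.04,"dy": -0.62,"dz": 0.42,"ax": -3.0,"ay": 0,"az": 0,"hand": 0},
    {"dx": 0.04,"dy": -0.78,"dz": 0.46,"ax": -3.83,"ay": 0,"az": 0,"hand": 0},
    {"dx": 0.04,"dy": -0.94,"dz": 0.48,"ax": -4.67,"ay": 0,"az": 0,"hand": 0},
    {"dx": 0.04,"dy": -1.1,"dz": 0.5,"ax": -5.5,"ay": 0,"az": 0,"hand": 0},
    {"dx": 0.04,"dy": -1.25,"dz": 0.52,"ax": -6.17,"ay": 0,"az": 0,"hand": 0},
    {"dx": 0.04,"dy": -1.35,"dz": 0.53,"ax": -6.67,"ay": 0,"az": 0,"hand": 0},
    {"dx": 0.04,"dy": -1.35,"dz": 0.53,"ax": -6.67,"ay": 0,"az": 0,"hand": 0}
  ]
}}

```text
clock: 6.0
tool_pos: [0.6205, -0.0183, 0.2976]
eef_rot: [0.939, 0.033, 0.012, 0.341]
contact_force: [0.1, -0.5, -2.4]
opening: 0.163
```

```bash
python3 - <<'E'
from h import *
from kin import trugR
s=log(); print(s['clock'],s['q'].round(3),s['tool_pos'],s['eef_rot'],s['contact_force'],s['opening'])
snap('side','si4'); snap('wrist','wr4')
p,d,m=load('si4'); cv2.imwrite('pics/a4.png',cv2.resize(p[90:240,180:360,::-1],None,fx=4,fy=4))
H=np.array([.6163,.0297]); ps=np.radians(4)
c0=np.r_[np.array([.6231,-.1002]),.33]; R0=trugR(4,0); c=c0+R0.apply(np.array([.04,-1.35,.53])*.06); print('cmd',c)
for ph,y,z in [(45,-.039,.298),(50,-.029,.297),(55,-.018,.295),(60,-.008,.293)]:
    x=np.r_[H+np.array([-np.sin(ps),np.cos(ps)])*y,z]; print(ph,delta(x,trugR(4,ph),(c,trugR(4,40))))
E
```

```text
6.0 [-0.546  0.767  0.361  1.6    0.516  1.02  -2.083] [ 0.62050419 -0.01831594  0.29764497] [0.93936318 0.03322061 0.01182268 0.34110618] [ 0.05200911 -0.45326551 -2.44689401] 0.16319657590359513
cmd [ 0.61984388 -0.0192299   0.2982    ]
45 (array([-0.002, -0.131, -0.105]), array([-0.833,  0.   , -0.   ]))
50 (array([-0.002, -0.269, -0.2  ]), array([-1.667, -0.   , -0.   ]))
55 (array([-0.002, -0.431, -0.292]), array([-2.5,  0. ,  0. ]))
60 (array([-0.002, -0.58 , -0.373]), array([-3.333,  0.   , -0.   ]))
```

View pics/a4.png

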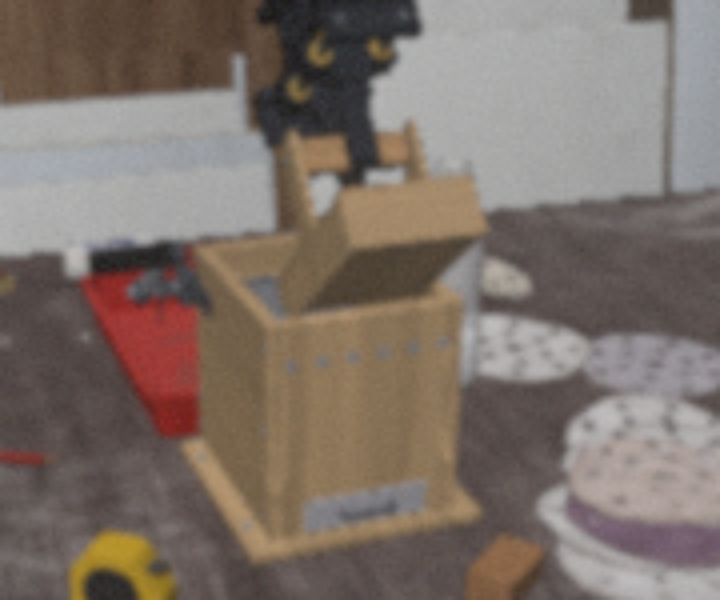

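View pics/wr4.png

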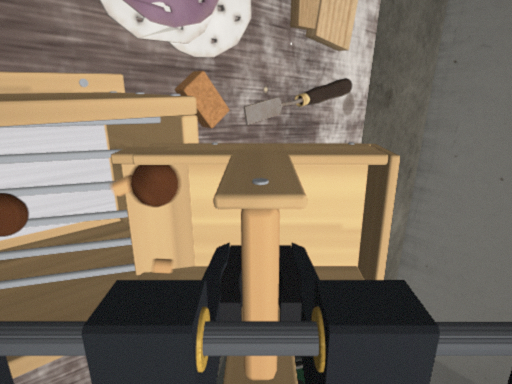

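Side view shows the spout inside the hopper; the wrist view shows one knob (155,185) and two stubs (122,187), (163,265) still on the ramp, the rest going in. I'll continue to 60°.

Call:
{"api": "servo_tool", "payload": {
  "deltas": [
    {"dx": 0,"dy": -0.13,"dz": -0.1,"ax": -0.83,"ay": 0,"az": 0,"hand": 0},
    {"dx": 0,"dy": -0.27,"dz": -0.2,"ax": -1.67,"ay": 0,"az": 0,"hand": 0},
    {"dx": 0,"dy": -0.43,"dz": -0.29,"ax": -2.5,"ay": 0,"az": 0,"hand": 0},
    {"dx": 0,"dy": -0.58,"dz": -0.37,"ax": -3.33,"ay": 0,"az": 0,"hand": 0},
    {"dx": 0,"dy": -0.58,"dz": -0.37,"ax": -3.33,"ay": 0,"az": 0,"hand": 0},
    {"dx": 0,"dy": -0.58,"dz": -0.37,"ax": -3.33,"ay": 0,"az": 0,"hand": 0},
    {"dx": 0,"dy": -0.58,"dz": -0.37,"ax": -3.33,"ay": 0,"az": 0,"hand": 0},
    {"dx": 0,"dy": -0.58,"dz": -0.37,"ax": -3.33,"ay": 0,"az": 0,"hand": 0}
  ]
}}

```text
clock: 7.1
tool_pos: [0.6176, 0.0197, 0.294]
eef_rot: [0.866, 0.028, 0.017, 0.499]
contact_force: [-0.9, 0.3, -1.8]
opening: 0.166
```

```bash
python3 - <<'E'
from h import *
s=log(); print(s['clock'],s['q'].round(3),s['tool_pos'],s['eef_rot'],s['contact_force'],s['opening'])
snap('wrist','wr5');snap('scene','sc5')
p,d,m=load('sc5'); cv2.imwrite('pics/a5.png',cv2.resize(p[90:240,130:310,::-1],None,fx=4,fy=4))
E
```

```text
7.1 [-0.752  0.942  0.493  1.562  0.64   1.177 -2.273] [0.61757785 0.01971785 0.29399019] [0.865783   0.02843067 0.01718376 0.49931575] [-0.90634975  0.33485023 -1.7950322 ] 0.16581106195062462
```

View pics/wr5.png

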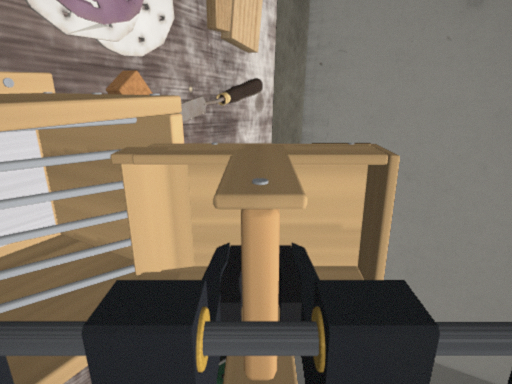

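View pics/a5.png

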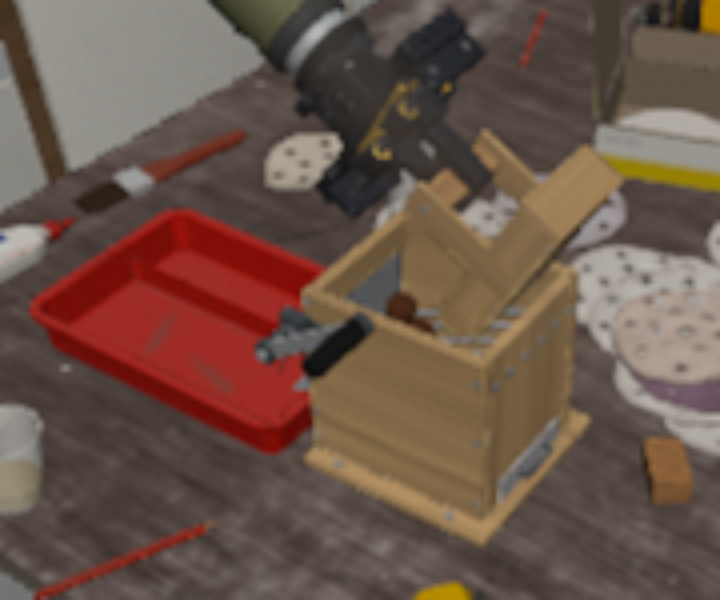

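```bash
python3 - <<'E'
from h import *
from kin import trugR
H=np.array([.6163,.0297]); ps=np.radians(4)
X=lambda y,z:np.r_[H+np.array([-np.sin(ps),np.cos(ps)])*y,z]
c=(X(-.008,.293),trugR(4,60))
for ph,y,z in [(50,-.029,.302),(40,-.05,.31),(30,-.075,.315),(20,-.1,.32),(10,-.125,.325),(0,-.14,.33)]:
    print(ph,delta(X(y,z),trugR(4,ph),c))
E
```

```text
50 (array([-0.   ,  0.305,  0.228]), array([ 1.667, -0.   ,  0.   ]))
40 (array([-0.   ,  0.595,  0.465]), array([3.333, 0.   , 0.   ]))
30 (array([-0.   ,  0.876,  0.784]), array([ 5., -0.,  0.]))
20 (array([0.   , 1.156, 1.103]), array([ 6.667,  0.   , -0.   ]))
10 (array([-0.   ,  1.437,  1.422]), array([8.333, 0.   , 0.   ]))
0 (array([-0.   ,  1.634,  1.597]), array([10.,  0.,  0.]))
```

Call:
{"api": "servo_tool", "payload": {
  "deltas": [
    {"dx": 0,"dy": 0.15,"dz": 0.11,"ax": 0.83,"ay": 0,"az": 0,"hand": 0},
    {"dx": 0,"dy": 0.38,"dz": 0.29,"ax": 2.1,"ay": 0,"az": 0,"hand": 0},
    {"dx": 0,"dy": 0.63,"dz": 0.5,"ax": 3.5,"ay": 0,"az": 0,"hand": 0},
    {"dx": 0,"dy": 0.88,"dz": 0.78,"ax": 5.0,"ay": 0,"az": 0,"hand": 0},
    {"dx": 0,"dy": 1.13,"dz": 1.07,"ax": 6.5,"ay": 0,"az": 0,"hand": 0},
    {"dx": 0,"dy": 1.38,"dz": 1.36,"ax": 8.0,"ay": 0,"az": 0,"hand": 0},
    {"dx": 0,"dy": 1.56,"dz": 1.53,"ax": 9.3,"ay": 0,"az": 0,"hand": 0},
    {"dx": 0,"dy": 1.63,"dz": 1.6,"ax": 10.0,"ay": 0,"az": 0,"hand": 0},
    {"dx": 0,"dy": 1.63,"dz": 1.6,"ax": 10.0,"ay": 0,"az": 0,"hand": 0}
  ]
}}

```text
clock: 8.32
tool_pos: [0.6255, -0.115, 0.3299]
eef_rot: [1.0, 0.031, -0.001, 0.001]
contact_force: [-0.1, -0.3, -1.6]
opening: 0.165
```

```bash
python3 - <<'E'
from h import *
s=log(); print(s['clock'],s['q'].round(3),s['tool_pos'],s['eef_rot'],s['contact_force'],s['opening'])
snap('wrist','wr6');snap('scene','sc6')
p,d,m=load('sc6'); cv2.imwrite('pics/a6.png',cv2.resize(p[120:220,150:290,::-1],None,fx=5,fy=5,interpolation=cv2.INTER_CUBIC))
E
```

```text
8.325 [ 0.118  0.635 -0.019  1.449  0.016  1.058 -1.413] [ 0.62554088 -0.11504067  0.3298694 ] [ 9.99511988e-01  3.11990765e-02 -5.22615379e-04  1.45931015e-03] [-0.06866492 -0.28714713 -1.64947909] 0.16484377588315208
```

View pics/wr6.png

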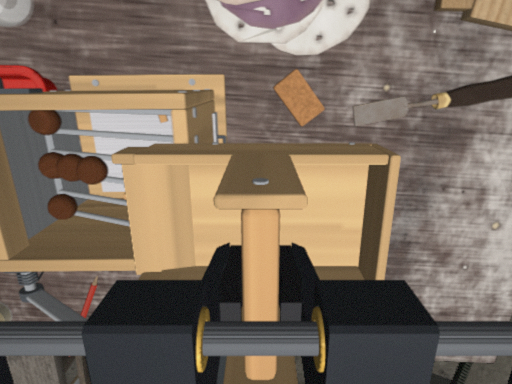

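View pics/a6.png

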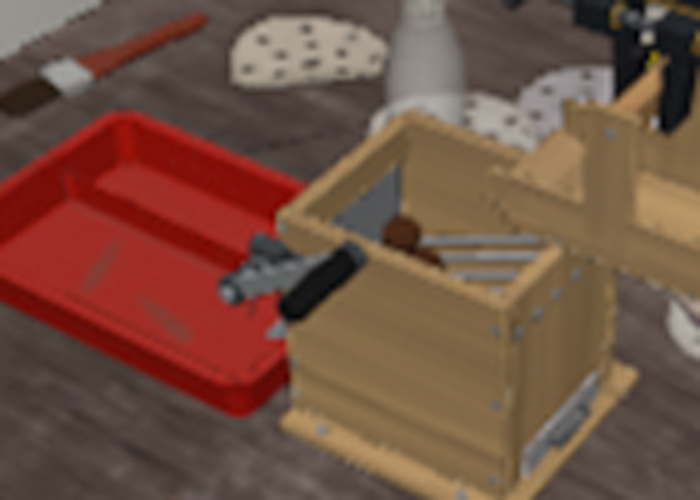

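```bash
python3 - <<'E'
from h import *
from kin import trugR
H=np.array([.6163,.0297]); ps=np.radians(4)
X=lambda y,z:np.r_[H+np.array([-np.sin(ps),np.cos(ps)])*y,z]
c=(X(-.138,.330),trugR(4,0)); print(c[0])
print(delta([.516,-.3472,.33],trugR(-6.8,0),c))
E
```

```text
[ 0.62592639 -0.10796384  0.33      ]
(array([-2.106,  3.85 ,  0.   ]), array([ 0. , -0. ,  1.8]))
```

Call:
{"api": "servo_tool", "payload": {
  "deltas": [
    {"dx": -0.15,"dy": 0.3,"dz": 0,"ax": 0,"ay": 0,"az": 0.15,"hand": 0},
    {"dx": -0.5,"dy": 0.9,"dz": 0,"ax": 0,"ay": 0,"az": 0.45,"hand": 0},
    {"dx": -0.95,"dy": 1.7,"dz": 0,"ax": 0,"ay": 0,"az": 0.85,"hand": 0},
    {"dx": -1.4,"dy": 2.5,"dz": 0,"ax": 0,"ay": 0,"az": 1.25,"hand": 0},
    {"dx": -1.8,"dy": 3.25,"dz": 0,"ax": 0,"ay": 0,"az": 1.6,"hand": 0},
    {"dx": -2.05,"dy": 3.7,"dz": 0.3,"ax": 0,"ay": 0,"az": 1.8,"hand": 0},
    {"dx": -2.1,"dy": 3.8,"dz": 0.9,"ax": 0,"ay": 0,"az": 1.8,"hand": 0},
    {"dx": -2.1,"dy": 3.8,"dz": 1.6,"ax": 0,"ay": 0,"az": 1.8,"hand": 0},
    {"dx": -2.1,"dy": 3.8,"dz": 2.3,"ax": 0,"ay": 0,"az": 1.8,"hand": 0},
    {"dx": -2.1,"dy": 3.8,"dz": 3.0,"ax": 0,"ay": 0,"az": 1.8,"hand": 0}
  ]
}}

```text
clock: 9.68
tool_pos: [0.5159, -0.347, 0.1488]
eef_rot: [0.998, -0.06, -0.0, 0.001]
contact_force: [0.5, -0.4, -2.4]
opening: 0.166
```

```bash
python3 - <<'E'
from h import *
s=log(); print(s['clock'],s['tool_pos'],s['eef_rot'],s['contact_force'],s['opening'])
snap('side','si7'); s=r.get_state(); print(s['tool_pos'],s['eef_rot'])
E
```

```text
9.675 [ 0.51588973 -0.34703207  0.14878461] [ 9.98225240e-01 -5.95462696e-02 -2.68603208e-04  7.34295145e-04] [ 0.46199375 -0.40605366 -2.40951378] 0.16559586544621083
[ 0.512926   -0.34493223  0.14330188] [ 0.99822288 -0.05938875 -0.00461017 -0.00167207]
```

View pics/si7.png

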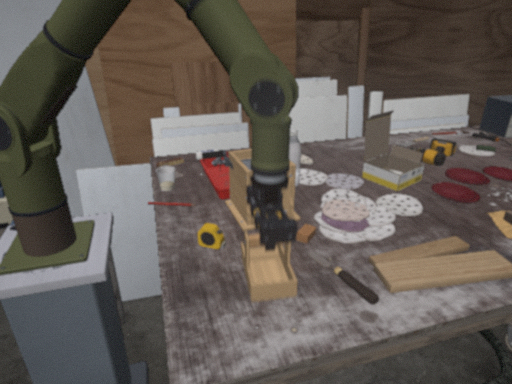

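Call:
{"api": "servo_tool", "payload": {
  "deltas": [
    {"dx": 0,"dy": 0,"dz": 0.25,"ax": 0,"ay": 0,"az": 0,"hand": 0},
    {"dx": 0,"dy": 0,"dz": 0.5,"ax": 0,"ay": 0,"az": 0,"hand": 0},
    {"dx": 0,"dy": 0,"dz": 0.65,"ax": 0,"ay": 0,"az": 0,"hand": 0},
    {"dx": 0,"dy": 0,"dz": 0.72,"ax": 0,"ay": 0,"az": 0,"hand": 0},
    {"dx": 0,"dy": 0,"dz": 0.72,"ax": 0,"ay": 0,"az": 0,"hand": 0}
  ]
}}

```text
clock: 10.35
tool_pos: [0.5164, -0.3471, 0.1068]
eef_rot: [0.998, -0.06, 0.0, 0.0]
contact_force: [0.3, -0.1, -3.3]
opening: 0.163
```

```bash
python3 - <<'E'
from h import *
s=log(); print(s['clock'],s['tool_pos'],s['eef_rot'],s['contact_force'],s['opening'])
E
```

```text
10.35 [ 0.51644228 -0.34709556  0.10683136] [ 9.98189831e-01 -6.01416559e-02  1.68165658e-04  1.20883471e-04] [ 0.26456672 -0.09631116 -3.28097865] 0.16283679265570628
```

Call:
{"api": "servo_tool", "payload": {
  "deltas": [
    {"dx": 0,"dy": 0,"dz": 0.03,"ax": 0,"ay": 0,"az": 0,"hand": 0},
    {"dx": 0,"dy": 0,"dz": 0.06,"ax": 0,"ay": 0,"az": 0,"hand": 0},
    {"dx": 0,"dy": 0,"dz": 0.06,"ax": 0,"ay": 0,"az": 0,"hand": 0}
  ]
}}

```text
clock: 10.72
tool_pos: [0.5165, -0.3471, 0.1032]
eef_rot: [0.998, -0.06, 0.0, 0.0]
contact_force: [-0.7, 0.5, -0.7]
opening: 0.165
```

Call:
{"api": "servo_tool", "payload": {
  "deltas": [
    {"dx": 0,"dy": 0,"dz": 0.01,"ax": 0,"ay": 0,"az": 0,"hand": 25},
    {"dx": 0,"dy": 0,"dz": 0.01,"ax": 0,"ay": 0,"az": 0,"hand": 50},
    {"dx": 0,"dy": 0,"dz": 0.01,"ax": 0,"ay": 0,"az": 0,"hand": 50},
    {"dx": 0,"dy": 0,"dz": 0.01,"ax": 0,"ay": 0,"az": 0,"hand": 50},
    {"dx": 0,"dy": 0,"dz": -0.4,"ax": 0,"ay": 0,"az": 0,"hand": 50},
    {"dx": 0,"dy": 0,"dz": -1.1,"ax": 0,"ay": 0,"az": 0,"hand": 50},
    {"dx": 0,"dy": 0,"dz": -1.9,"ax": 0,"ay": 0,"az": 0,"hand": 50},
    {"dx": 0,"dy": 0,"dz": -2.7,"ax": 0,"ay": 0,"az": 0,"hand": 50},
    {"dx": 0,"dy": 0,"dz": -3.3,"ax": 0,"ay": 0,"az": 0,"hand": 50},
    {"dx": 0,"dy": 0,"dz": -3.3,"ax": 0,"ay": 0,"az": 0,"hand": 50}
  ]
}}

```text
clock: 11.98
tool_pos: [0.5177, -0.3479, 0.3043]
eef_rot: [0.998, -0.06, 0.003, 0.002]
contact_force: [0.7, 0.6, -1.3]
opening: 0.569
```

```bash
python3 - <<'E'
from h import *
s=log(); print(s['clock'],s['q'].round(3),s['tool_pos'],s['eef_rot'],s['contact_force'],s['opening'])
snap('side','si8');snap('wrist','wr8');snap('scene','sc8')
p,d,m=load('si8'); C=cloud(m,d)
p,d,m=load('wr8'); C=cloud(m,d); hsv=cv2.cvtColor(p,cv2.COLOR_RGB2HSV)
U,V=np.meshgrid(range(512),range(384))
t=(C[...,2]>.095)&(C[...,2]<.125)&(hsv[...,1]>60); print(cv2.minAreaRect(C[t][:,:2].astype(np.float32)))
t=(C[...,2]>.034)&(C[...,2]<.05)&(hsv[...,1]>60)&(V<250); print(np.percentile(C[t],[2,98],axis=0))
for u,v in [(190,160),(335,165)]: print(pt(m,d,u,v))
E
```

```text
11.975 [ 0.508  0.637  0.018  1.533 -0.013  0.964 -1.162] [ 0.5176926  -0.34794253  0.30430391] [ 0.9981791  -0.06022199  0.00303239  0.00160979] [ 0.67928746  0.58907717 -1.28059525] 0.5690284722806404
((0.5152386426925659, -0.34840127825737), (0.033310387283563614, 0.09567125141620636), 83.0163345336914)
[[ 0.43741492 -0.42709314  0.03474777]
 [ 0.57842933 -0.06373982  0.04912341]]
[ 0.52215592 -0.261625    0.01407018]
[ 0.4899663  -0.44341191 -0.00129779]
```

View pics/wr8.png

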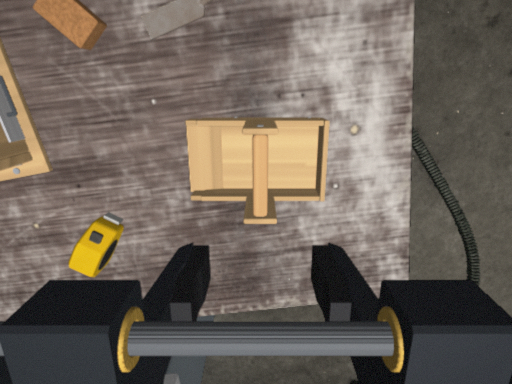

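View pics/si8.png

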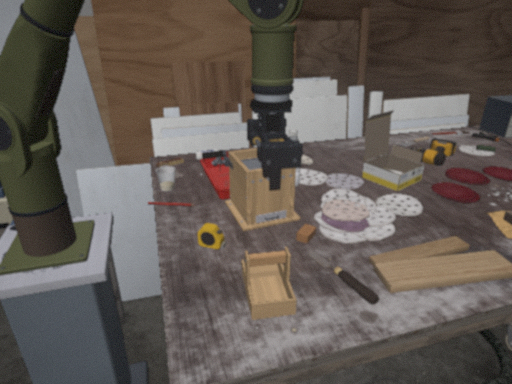

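View pics/sc8.png

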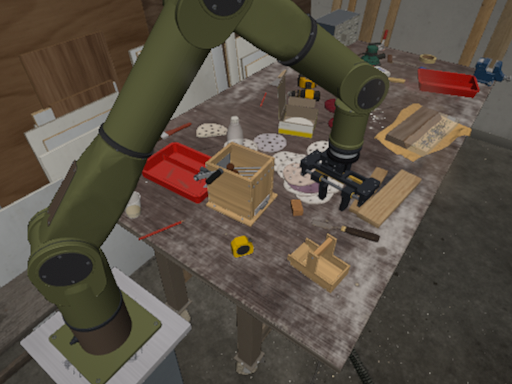

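```bash
python3 - <<'E'
from h import *
from kin import trugR,follow
s=r.get_state(); print(s['clock'],s['tool_pos'],s['eef_rot'])
c=(np.array([.516,-.347,.302]),trugR(-6.8,0))
print(delta([.466,.019,.29],trugR(4,0),c), delta([.466,.019,.29],trugR(4,0)))
for q,e,a in follow(s['q'],[(np.array([.466,.019,.29]),trugR(4,0)),(np.array([.468,.004,.15]),trugR(4,0))]): print(q.round(2),e,a)
p,d,m=load('sc8'); cv2.imwrite('pics/a8.png',cv2.resize(p[130:230,150:290,::-1],None,fx=5,fy=5,interpolation=cv2.INTER_CUBIC))
C=cloud(m,d)
t=(d>0)&(C[...,2]>.19)&(C[...,2]<.24)&(p.max(-1)<60)&(C[...,0]<.54)&(C[...,0]>.4)&(abs(C[...,1])<.1)
print(t.sum(),np.percentile(C[t],[3,50,97],axis=0))
th=np.radians(4);q=(C[t][:,:2]-[.6163,.0297])@np.array([[np.cos(th),np.sin(th)],[-np.sin(th),np.cos(th)]]).T; print(np.percentile(q,[3,50,97],axis=0))
E
```

```text
12.125 [ 0.51560593 -0.34644478  0.29982257] [ 9.98195820e-01 -6.00299752e-02 -1.08734332e-03 -5.70174069e-04]
(array([-1.55 , -5.958,  0.2  ]), array([-0. ,  0. , -1.8])) (array([-1.55 , -5.948,  0.173]), array([-0.012,  0.02 , -1.814]))
[-0.12  0.45 -0.03  2.    0.02  0.7  -1.66] 9.573109399106872e-12 3.763397323582879e-12
[-0.09  0.7  -0.02  2.14  0.04  0.31 -1.65] 1.0733883670065319e-12 4.572957973194583e-13
103 [[0.43321963 0.00595221 0.21333665]
 [0.46310592 0.01168822 0.22050475]
 [0.49462423 0.02067133 0.22450159]]
[[-0.183854   -0.01250601]
 [-0.15415527 -0.00720831]
 [-0.12203184  0.00104817]]
```

View pics/a8.png

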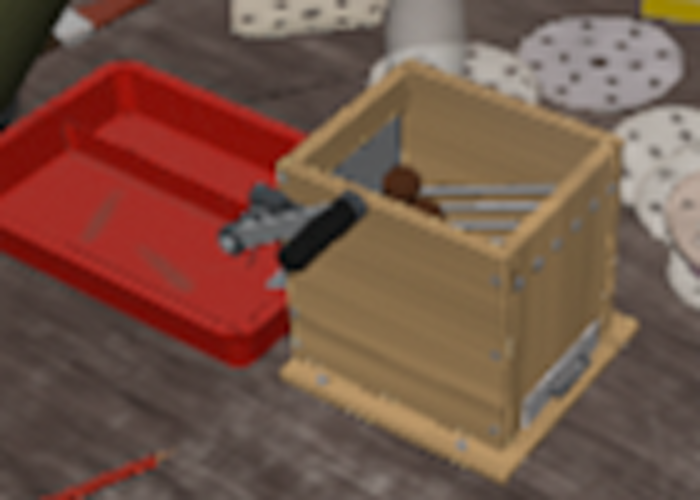

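Call:
{"api": "servo_tool", "payload": {
  "deltas": [
    {"dx": -0.1,"dy": -0.4,"dz": 0,"ax": 0,"ay": 0,"az": -0.1,"hand": 0},
    {"dx": -0.3,"dy": -1.2,"dz": 0,"ax": 0,"ay": 0,"az": -0.4,"hand": 0},
    {"dx": -0.55,"dy": -2.1,"dz": 0,"ax": 0,"ay": 0,"az": -0.7,"hand": 0},
    {"dx": -0.8,"dy": -3.0,"dz": 0,"ax": 0,"ay": 0,"az": -1.0,"hand": 0},
    {"dx": -1.05,"dy": -3.9,"dz": 0,"ax": 0,"ay": 0,"az": -1.3,"hand": 0},
    {"dx": -1.3,"dy": -4.8,"dz": 0,"ax": 0,"ay": 0,"az": -1.6,"hand": 0},
    {"dx": -1.5,"dy": -5.6,"dz": 0,"ax": 0,"ay": 0,"az": -1.8,"hand": 0},
    {"dx": -1.55,"dy": -5.95,"dz": 0,"ax": 0,"ay": 0,"az": -1.8,"hand": 0},
    {"dx": -1.55,"dy": -5.95,"dz": 0.1,"ax": 0,"ay": 0,"az": -1.8,"hand": 0},
    {"dx": -1.55,"dy": -5.95,"dz": 0.17,"ax": 0,"ay": 0,"az": -1.8,"hand": 0}
  ],
  "newtons": 30
}}

```text
clock: 13.38
tool_pos: [0.4663, 0.0171, 0.2896]
eef_rot: [0.999, 0.033, -0.001, 0.001]
contact_force: [-0.2, -0.4, 0.2]
opening: 0.007
```

```bash
python3 - <<'E'
from h import *
s=log(); print(s['clock'],s['q'].round(3),s['tool_pos'],s['eef_rot'],s['contact_force'],s['opening'])
snap('wrist','wr9');snap('scene','sc9');snap('side','si9')
s=r.get_state(); print(s['tool_pos'],s['contact_force'])
E
```

```text
13.375 [-0.116  0.447 -0.03   1.996  0.021  0.701 -1.664] [0.46628069 0.01712924 0.28963962] [ 9.99446759e-01  3.32357952e-02 -1.09941743e-03  5.91368975e-04] [-0.24599208 -0.38120275  0.20802624] 0.006536900414191426
[0.46655144 0.01703889 0.29019492] [ 0.50533757 -0.03335349 -0.39047816]
```

View pics/wr9.png

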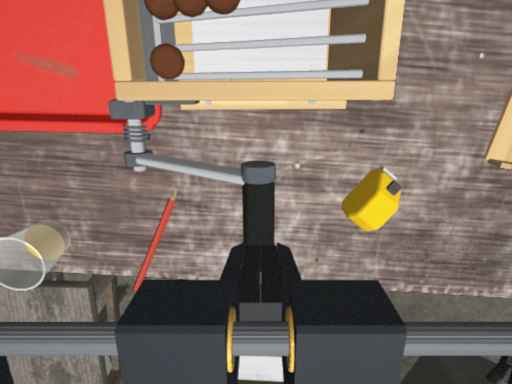

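View pics/si9.png

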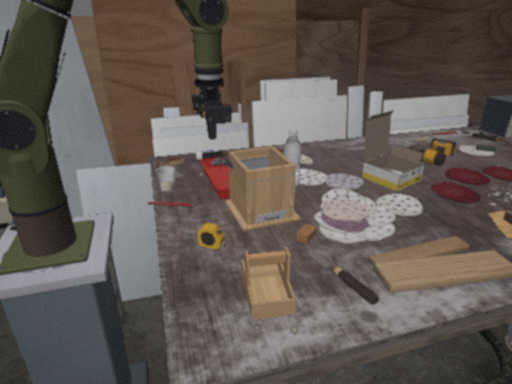

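Call:
{"api": "servo_tool", "payload": {
  "deltas": [
    {"dx": 0,"dy": 0,"dz": 0.35,"ax": 0,"ay": 0,"az": 0,"hand": 0},
    {"dx": 0,"dy": 0.01,"dz": 0.67,"ax": 0,"ay": 0,"az": 0,"hand": 0},
    {"dx": 0,"dy": 0.09,"dz": 0.85,"ax": 0,"ay": 0,"az": 0,"hand": 0},
    {"dx": 0,"dy": 0.17,"dz": 1.02,"ax": 0,"ay": 0,"az": 0,"hand": 0},
    {"dx": 0,"dy": 0.23,"dz": 1.21,"ax": 0,"ay": 0,"az": 0,"hand": 0},
    {"dx": 0,"dy": 0.28,"dz": 1.4,"ax": 0,"ay": 0,"az": 0,"hand": 0},
    {"dx": 0,"dy": 0.3,"dz": 1.6,"ax": 0,"ay": 0,"az": 0,"hand": 0},
    {"dx": 0,"dy": 0.3,"dz": 1.8,"ax": 0,"ay": 0,"az": 0,"hand": 0},
    {"dx": 0,"dy": 0.28,"dz": 2.0,"ax": 0,"ay": 0,"az": 0,"hand": 0},
    {"dx": 0,"dy": 0.25,"dz": 2.2,"ax": 0,"ay": 0,"az": 0,"hand": 0}
  ]
}}

```text
clock: 14.78
tool_pos: [0.4688, 0.0002, 0.1593]
eef_rot: [0.999, 0.032, 0.001, 0.002]
contact_force: [0.1, -5.8, 7.8]
opening: 0.003
```

```bash
python3 - <<'E'
from h import *
s=log(); print(s['clock'],s['q'].round(3),s['tool_pos'],s['eef_rot'],s['contact_force'],s['opening'])
snap('wrist','wr10');snap('scene','sc10');snap('side','si10')
p,d,m=load('sc10'); cv2.imwrite('pics/a10.png',cv2.resize(p[110:230,100:290,::-1],None,fx=4,fy=4,interpolation=cv2.INTER_CUBIC))
s=r.get_state(); print(s['clock'],s['tool_pos'],s['contact_force'])
E
```

```text
14.775 [-0.089  0.676 -0.019  2.13   0.047  0.334 -1.656] [4.68762550e-01 2.18016407e-04 1.59284811e-01] [0.99949238 0.03180378 0.0010177  0.00156836] [ 0.08503215 -5.82528928  7.76137011] 0.003443330849852953
14.925 [0.46864783 0.00051054 0.1591206 ] [-0.21694978 -6.22887475  8.03823711]
```

View pics/wr10.png

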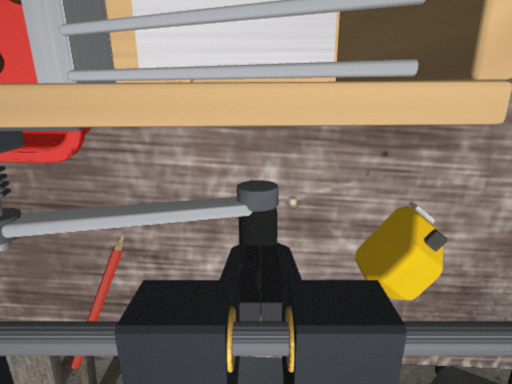

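View pics/a10.png

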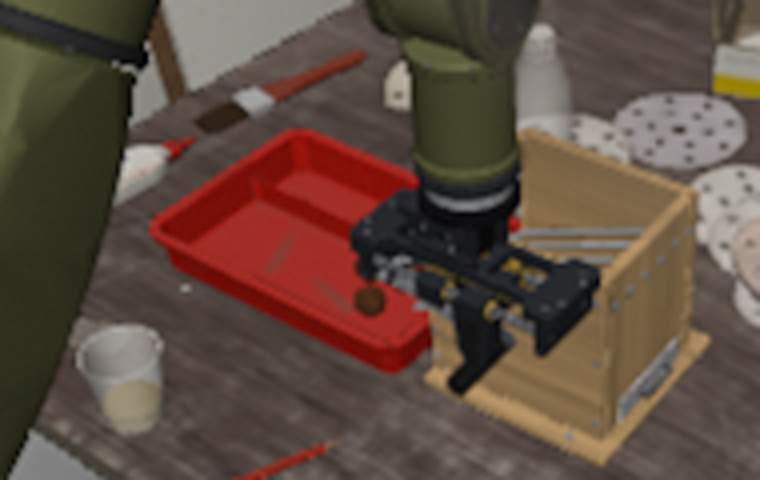

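Call:
{"api": "servo_tool", "payload": {
  "deltas": [
    {"dx": 0,"dy": 0.04,"dz": 0.04,"ax": 0,"ay": 0,"az": 0,"hand": 0},
    {"dx": 0,"dy": 0.04,"dz": 0.08,"ax": 0,"ay": 0,"az": 0,"hand": 0},
    {"dx": 0,"dy": 0.04,"dz": 0.12,"ax": 0,"ay": 0,"az": 0,"hand": 0},
    {"dx": 0,"dy": 0.04,"dz": 0.12,"ax": 0,"ay": 0,"az": 0,"hand": 0}
  ]
}}

```text
clock: 15.42
tool_pos: [0.4688, 0.0007, 0.1548]
eef_rot: [0.999, 0.033, 0.002, -0.0]
contact_force: [-5.7, 1.2, 38.4]
opening: 0.003
```

```bash
python3 - <<'E'
from h import *
s=log(); print(s['clock'],s['q'].round(3),s['tool_pos'],s['contact_force'],s['moment'])
snap('wrist','wr11');snap('scene','sc11');snap('side','si11')
p,d,m=load('sc11'); cv2.imwrite('pics/a11.png',cv2.resize(p[110:230,100:290,::-1],None,fx=4,fy=4,interpolation=cv2.INTER_CUBIC))
p,d,m=load('si11'); cv2.imwrite('pics/b11.png',cv2.resize(p[130:250,140:320,::-1],None,fx=4,fy=4,interpolation=cv2.INTER_CUBIC))
s=r.get_state(); print(s['clock'],s['tool_pos'],s['contact_force'])
E
```

```text
15.425 [-0.085  0.685 -0.023  2.134  0.048  0.319 -1.653] [0.46880111 0.00065397 0.15477851] [-5.69704896  1.16133637 38.37755384] [ 0.35042067  1.30268812 -0.0093391 ]
15.575 [0.46877366 0.00066796 0.15482664] [-5.16708235  1.42125846 37.9848853 ]
```

View pics/wr11.png

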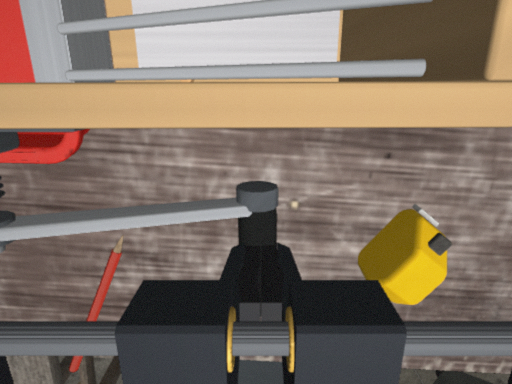

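View pics/a11.png

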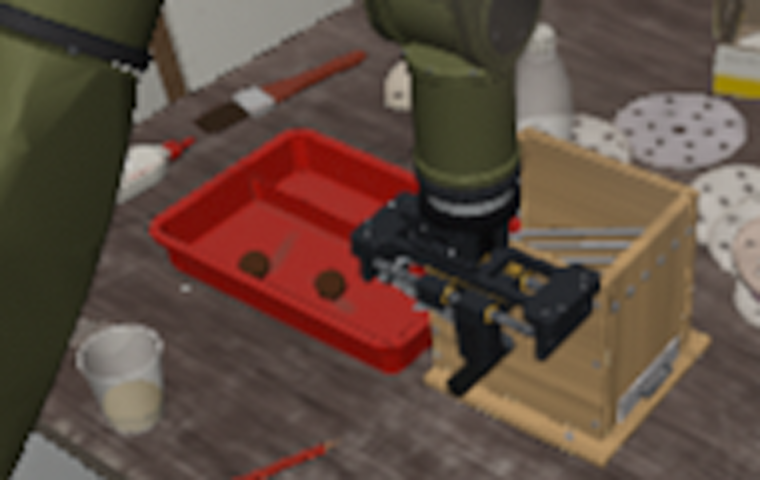

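View pics/b11.png

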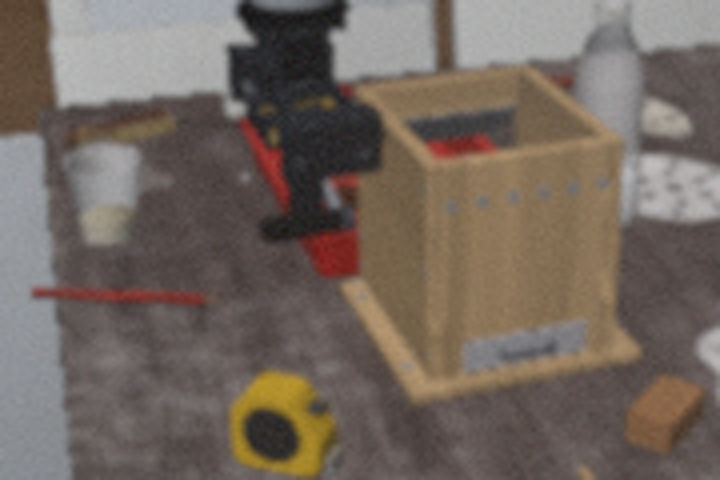

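Call:
{"api": "servo_tool", "payload": {
  "deltas": [
    {"dx": 0,"dy": 0,"dz": -0.03,"ax": 0,"ay": 0,"az": 0,"hand": 0},
    {"dx": 0,"dy": 0,"dz": -0.06,"ax": 0,"ay": 0,"az": 0,"hand": 0},
    {"dx": 0,"dy": 0,"dz": -0.06,"ax": 0,"ay": 0,"az": 0,"hand": 0},
    {"dx": 0,"dy": 0,"dz": -0.06,"ax": 0,"ay": 0,"az": 0,"hand": 0},
    {"dx": 0,"dy": 0,"dz": -0.06,"ax": 0,"ay": 0,"az": 0,"hand": 0},
    {"dx": 0,"dy": 0,"dz": -0.06,"ax": 0,"ay": 0,"az": 0,"hand": 0}
  ]
}}

```text
clock: 16.32
tool_pos: [0.4687, 0.0006, 0.1564]
eef_rot: [0.999, 0.033, 0.001, 0.0]
contact_force: [-2.4, 0.2, 11.6]
opening: 0.005
```

```bash
python3 - <<'E'
from h import *
s=log(); print(s['clock'],s['tool_pos'],s['contact_force'])
snap('scene','sc12');snap('side','si12')
p,d,m=load('sc12'); cv2.imwrite('pics/a12.png',cv2.resize(p[110:230,100:290,::-1],None,fx=4,fy=4,interpolation=cv2.INTER_CUBIC))
# lever top points: grip bar height
for f in ['sc12','si12']:
    p,d,m=load(f); C=cloud(m,d)
    t=(d>0)&(C[...,2]>.09)&(C[...,2]<.145)&(p.max(-1)<70)&(C[...,0]<.52)&(C[...,0]>.42)&(abs(C[...,1])<.04)
    print(f,t.sum(),np.percentile(C[t],[3,50,97],axis=0) if t.sum() else '')
E
```

```text
16.325 [0.46873278 0.00056917 0.1563833 ] [-2.39633986  0.17476383 11.60864147]
sc12 88 [[ 0.43395361 -0.01540297  0.1187751 ]
 [ 0.45789262 -0.00604242  0.12840716]
 [ 0.50018641  0.00283699  0.14465733]]
si12 149 [[ 0.43816431 -0.01461273  0.11548939]
 [ 0.46461742 -0.00633501  0.12645738]
 [ 0.49802674  0.00427297  0.14314289]]
```

View pics/a12.png

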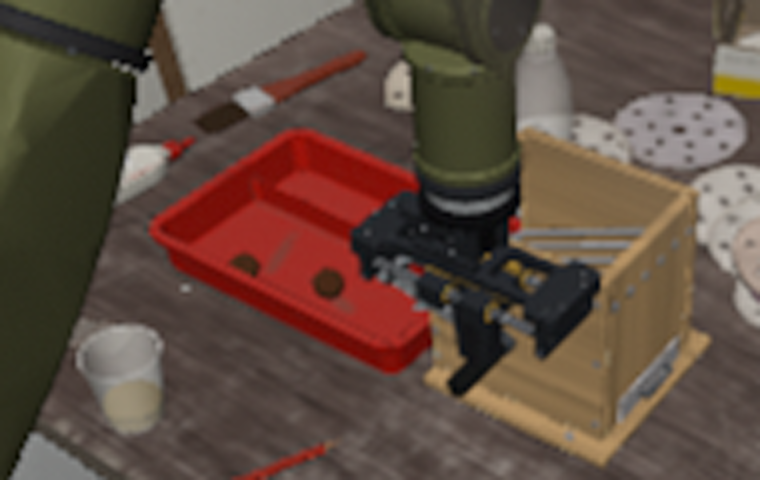

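View pics/si12.png

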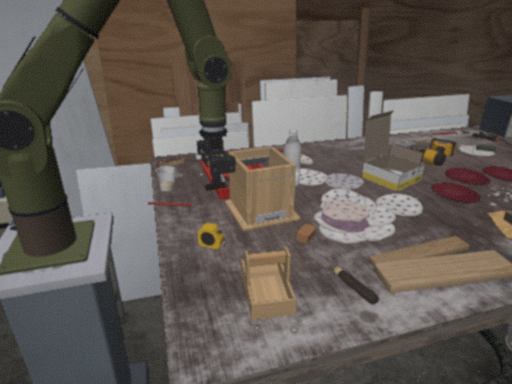

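```bash
python3 - <<'E'
from h import *
from kin import trugR
s=r.get_state(); m=eyes.camera_model('wrist'); Tc=np.array(m['pose'])
T0=np.eye(4);T0[:3,:3]=R.from_quat(s['eef_rot']).as_matrix();T0[:3,3]=s['tool_pos']
X=np.linalg.inv(T0)@Tc
p,d,mm=load('wr11');C=cloud(mm,d)
for u,v in [(5,5),(15,60),(30,150),(100,5)]: print(u,v,C[v,u].round(3),p[v,u])
th=np.radians(4)
def hw(x,y): return np.array([.6163+x*np.cos(th)-y*np.sin(th),.0297+x*np.sin(th)+y*np.cos(th)])
tip=s['tool_pos']+np.array([0,0,-.025])
for yaw in (-26,4,34,64,94):
  for roll in (-30,-20,-10,0,10,20,30):
    Rm=R.from_euler('x',roll,degrees=True)*trugR(yaw,0)  # world-x tilt
    T=np.eye(4);T[:3,:3]=Rm.as_matrix();T[:3,3]=tip-Rm.apply([0,0,.025])
    W=T@X; vis=0;tot=0
    for x in np.linspace(-.14,.14,8):
        for y in np.linspace(.115,.3,6):
            q=np.linalg.inv(W)@np.r_[hw(x,y),.02,1]; tot+=1
            if q[2]<0:
                u=m['cx']+m['fx']*q[0]/-q[2]; v=m['cy']-m['fy']*q[1]/-q[2]
                vis+=(0<u<512)&(0<v<384)
    print(yaw,roll,vis,tot, W[:3,3].round(3))
E
```

```text
5 5 [0.595 0.193 0.002] [203  64  59]
15 60 [0.558 0.191 0.004] [206  64  57]
30 150 [0.499 0.16  0.047] [202  55  47]
100 5 [0.597 0.118 0.017] [95 97 97]
-26 -30 1 48 [0.543 0.041 0.277]
-26 -20 3 48 [0.543 0.015 0.282]
-26 -10 6 48 [ 0.543 -0.012  0.282]
-26 0 10 48 [ 0.543 -0.037  0.277]
-26 10 20 48 [ 0.543 -0.062  0.269]
-26 20 30 48 [ 0.543 -0.085  0.256]
-26 30 38 48 [ 0.543 -0.105  0.239]
4 -30 0 48 [0.552 0.077 0.256]
4 -20 1 48 [0.552 0.054 0.267]
4 -10 4 48 [0.552 0.03  0.274]
4 0 8 48 [0.552 0.005 0.277]
4 10 14 48 [ 0.552 -0.021  0.276]
4 20 23 48 [ 0.552 -0.045  0.27 ]
4 30 26 48 [ 0.552 -0.069  0.26 ]
34 -30 0 48 [0.539 0.113 0.235]
34 -20 2 48 [0.539 0.093 0.253]
34 -10 3 48 [0.539 0.07  0.267]
34 0 5 48 [0.539 0.046 0.277]
34 10 8 48 [0.539 0.02  0.283]
34 20 13 48 [ 0.539 -0.007  0.284]
34 30 18 48 [ 0.539 -0.033  0.28 ]
64 -30 0 48 [0.507 0.138 0.221]
64 -20 0 48 [0.507 0.12  0.243]
64 -10 0 48 [0.507 0.099 0.262]
64 0 1 48 [0.507 0.075 0.277]
64 10 4 48 [0.507 0.048 0.288]
64 20 8 48 [0.507 0.02  0.294]
64 30 14 48 [ 0.507 -0.008  0.295]
94 -30 0 48 [0.465 0.146 0.216]
94 -20 0 48 [0.465 0.129 0.24 ]
94 -10 0 48 [0.465 0.108 0.261]
94 0 5 48 [0.465 0.084 0.277]
94 10 5 48 [0.465 0.057 0.29 ]
94 20 12 48 [0.465 0.029 0.297]
94 30 26 48 [ 0.465 -0.     0.299]
```

Call:
{"api": "servo_tool", "payload": {
  "deltas": [
    {"dx": 0,"dy": 0.03,"dz": 0.035,"ax": 0.5,"ay": 0,"az": 0,"hand": 0},
    {"dx": 0,"dy": 0.06,"dz": 0.04,"ax": 1.0,"ay": 0,"az": 0,"hand": 0},
    {"dx": 0,"dy": 0.1,"dz": 0.045,"ax": 1.6,"ay": 0,"az": 0,"hand": 0},
    {"dx": 0,"dy": 0.14,"dz": 0.05,"ax": 2.3,"ay": 0,"az": 0,"hand": 0},
    {"dx": 0,"dy": 0.18,"dz": 0.06,"ax": 3.0,"ay": 0,"az": 0,"hand": 0},
    {"dx": 0,"dy": 0.2,"dz": 0.065,"ax": 3.3,"ay": 0,"az": 0,"hand": 0},
    {"dx": 0,"dy": 0.2,"dz": 0.065,"ax": 3.3,"ay": 0,"az": 0,"hand": 0}
  ]
}}

```text
clock: 17.3
tool_pos: [0.4698, -0.0097, 0.1537]
eef_rot: [0.984, 0.033, -0.004, -0.174]
contact_force: [-2.7, 2.0, 23.7]
opening: 0.003
```

```bash
python3 - <<'E'
from h import *
s=log(); print(s['clock'],s['q'].round(2),s['tool_pos'],s['contact_force'])
snap('scene','sc13');snap('wrist','wr13')
p,d,m=load('sc13'); cv2.imwrite('pics/a13.png',cv2.resize(p[110:230,100:290,::-1],None,fx=4,fy=4,interpolation=cv2.INTER_CUBIC))
s=r.get_state(); print(s['clock'],s['tool_pos'],s['contact_force'])
E
```

```text
17.3 [ 0.42  0.77 -0.47  2.07 -0.07  0.41 -1.37] [ 0.46981227 -0.00967646  0.15366232] [-2.68627162  2.00804242 23.6914586 ]
17.4 [ 0.46978057 -0.00966051  0.15369206] [-2.66379213  1.4209571  22.11587349]
```

View pics/a13.png

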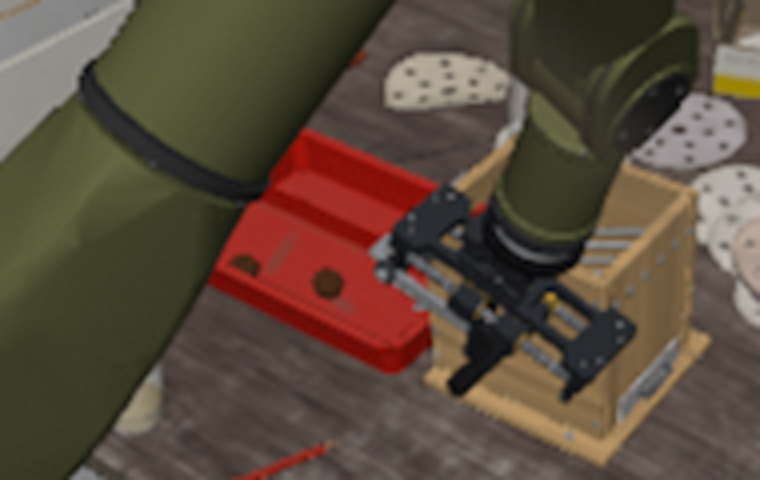

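View pics/wr13.png

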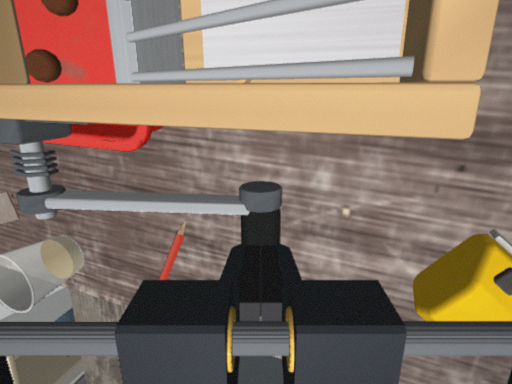

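```bash
python3 - <<'E'
from h import *
th=np.radians(4);A=np.array([[np.cos(th),np.sin(th)],[-np.sin(th),np.cos(th)]])
H=lambda P:np.r_[A@(P[:2]-[.6163,.0297]),P[2]].round(3)
for f in ['wr13','sc13','sc12','si12']:
    p,d,m=load(f); C=cloud(m,d); hsv=cv2.cvtColor(p,cv2.COLOR_RGB2HSV).astype(int)
    q=(C[...,:2]-[.6163,.0297])@A.T
    t=(d>0)&(abs(q[...,0])<.2)&(q[...,1]>-.1)&(q[...,1]<.35)&(C[...,2]>.005)&(C[...,2]<.15)&(p[...,0]<120)&(p[...,0]>p[...,2]+25)&(p[...,0]>p[...,1]+18)&(p[...,1]<75)
    n,L,S,c=cv2.connectedComponentsWithStats(t.astype(np.uint8))
    for i in range(1,n):
        if S[i,4]>8: print(f,S[i],c[i].round(),H(np.median(C[L==i],0)))
E
```

```text
wr13 [ 41   0  37  16 422] [60.  6.] [-0.001  0.197  0.024]
wr13 [ 24  50  38  32 850] [42. 65.] [-0.048  0.229  0.025]
wr13 [ 70 124   8  10  20] [ 72. 127.] [-0.102  0.203  0.029]
wr13 [ 73 128   5   4  11] [ 75. 130.] [-0.104  0.189  0.037]
wr13 [ 83 128  11   5  20] [ 88. 131.] [-0.104  0.176  0.036]
wr13 [139 138  11  11  13] [145. 143.] [-0.111  0.111  0.042]
sc13 [157 174   7   5  23] [161. 176.] [-0.078  0.316  0.026]
sc13 [152 177  56  26 256] [179. 191.] [-0.109  0.198  0.019]
sc13 [178 178   8   7  43] [181. 181.] [-0.056  0.231  0.024]
sc12 [147 174  61  29 262] [177. 190.] [-0.108  0.205  0.02 ]
sc12 [157 174   7   5  24] [161. 176.] [-0.078  0.315  0.028]
sc12 [178 178   8   7  42] [181. 181.] [-0.055  0.232  0.024]
si12 [252 163   9   5  21] [255. 165.] [0.094 0.296 0.033]
si12 [206 172   7  12  22] [210. 178.] [-0.111  0.238  0.041]
si12 [224 176   6   4  16] [226. 178.] [-0.045  0.232  0.029]
si12 [215 184  14  14  44] [220. 190.] [-0.108  0.11   0.047]
```

Call:
{"api": "servo_tool", "payload": {
  "deltas": [
    {"dx": 0,"dy": 0,"dz": 0,"ax": 0,"ay": 0,"az": 0.6,"hand": 0},
    {"dx": 0,"dy": 0,"dz": 0,"ax": 0,"ay": 0,"az": 1.3,"hand": 0},
    {"dx": 0,"dy": 0,"dz": 0,"ax": 0,"ay": 0,"az": 2.0,"hand": 0},
    {"dx": 0,"dy": 0,"dz": 0,"ax": 0,"ay": 0,"az": 2.7,"hand": 0},
    {"dx": 0,"dy": 0,"dz": 0,"ax": 0,"ay": 0,"az": 3.3,"hand": 0},
    {"dx": 0,"dy": 0,"dz": 0,"ax": 0,"ay": 0,"az": 3.3,"hand": 0}
  ]
}}

```text
clock: 18.15
tool_pos: [0.4703, -0.0115, 0.1532]
eef_rot: [0.976, -0.137, -0.033, -0.168]
contact_force: [-0.8, -1.8, 19.1]
opening: 0.007
```

```bash
python3 - <<'E'
from h import *
s=log(); print(s['clock'],s['q'].round(2),s['tool_pos'],s['contact_force'])
snap('wrist','wr14');snap('side','si14')
p,d,m=load('si14'); cv2.imwrite('pics/b14.png',cv2.resize(p[130:240,180:330,::-1],None,fx=5,fy=5,interpolation=cv2.INTER_CUBIC))
s=r.get_state(); print(s['clock'],s['tool_pos'],s['contact_force'])
E
```

```text
18.15 [ 0.37  0.76 -0.38  2.07 -0.21  0.41 -1.57] [ 0.47025618 -0.01145989  0.15319759] [-0.81276707 -1.75765235 19.07185617]
18.25 [ 0.47020566 -0.01147482  0.15321485] [-1.16354417 -3.00968865 20.03909754]
```

View pics/wr14.png

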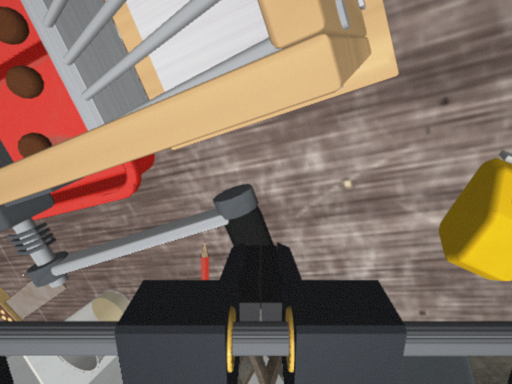

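View pics/b14.png

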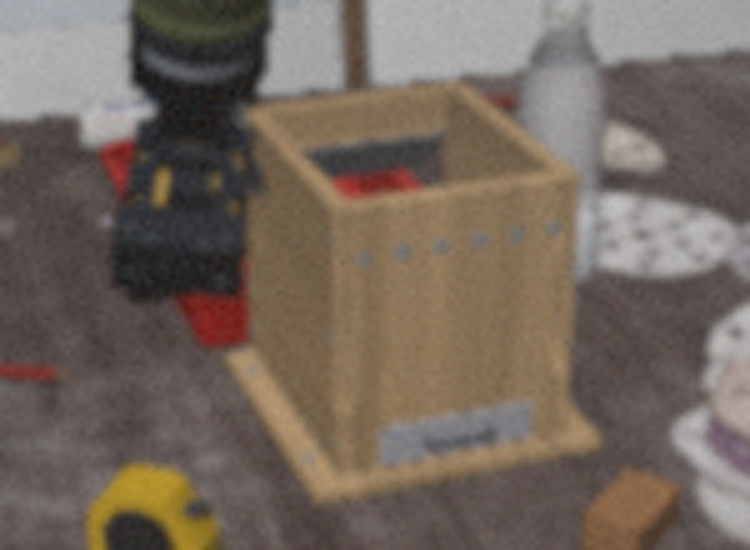

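Call:
{"api": "servo_tool", "payload": {
  "deltas": [
    {"dx": 0,"dy": 0,"dz": 0.02,"ax": 0,"ay": 0,"az": 0.6,"hand": 0},
    {"dx": 0,"dy": 0,"dz": 0.02,"ax": 0,"ay": 0,"az": 1.2,"hand": 0},
    {"dx": 0,"dy": 0,"dz": 0.02,"ax": 0,"ay": 0,"az": 1.8,"hand": 0},
    {"dx": 0,"dy": 0,"dz": 0.02,"ax": 0,"ay": 0,"az": 2.2,"hand": 0},
    {"dx": 0,"dy": 0,"dz": 0.02,"ax": 0,"ay": 0,"az": 2.2,"hand": 0}
  ]
}}

```text
clock: 18.88
tool_pos: [0.4702, -0.012, 0.1525]
eef_rot: [0.953, -0.248, -0.052, -0.163]
contact_force: [-1.5, -6.3, 26.0]
opening: 0.006
```

```bash
python3 - <<'E'
from h import *
s=log(); print(s['clock'],s['q'].round(2),s['tool_pos'],s['contact_force'])
snap('wrist','wr15')
th=np.radians(4);A=np.array([[np.cos(th),np.sin(th)],[-np.sin(th),np.cos(th)]])
for f in ['wr14','wr15']:
    p,d,m=load(f); C=cloud(m,d)
    q=(C[...,:2]-[.6163,.0297])@A.T
    t=(d>0)&(abs(q[...,0])<.2)&(q[...,1]>-.1)&(q[...,1]<.35)&(C[...,2]>.005)&(C[...,2]<.15)&(p[...,0]<125)&(p[...,0]>p[...,2]+25)&(p[...,0]>p[...,1]+18)&(p[...,1]<75)
    n,L,S,c=cv2.connectedComponentsWithStats(t.astype(np.uint8))
    for i in range(1,n):
        if S[i,4]>80: print(f,S[i],c[i].round(),np.median(q[L==i],0).round(3),np.median(C[L==i][:,2]).round(3))
E
```

```text
18.875 [ 0.34  0.75 -0.33  2.07 -0.3   0.41 -1.71] [ 0.47020999 -0.01202679  0.15254252] [-1.52311239 -6.30536032 25.96995993]
wr14 [  0   7  29  37 824] [12. 26.] [0.046 0.178] 0.023
wr14 [  6  64  38  34 942] [24. 81.] [0.006 0.196] 0.025
wr14 [ 18 133  34  25 508] [ 32. 144.] [-0.045  0.229] 0.026
wr14 [ 50 175  75  33 593] [ 88. 189.] [-0.103  0.188] 0.026
wr15 [  0  76  15  32 298] [ 5. 93.] [0.043 0.178] 0.018
wr15 [  3 123  37  31 827] [ 21. 138.] [0.006 0.196] 0.024
wr15 [ 49 206  81  53 600] [ 93. 230.] [-0.103  0.199] 0.026
```

View pics/wr15.png

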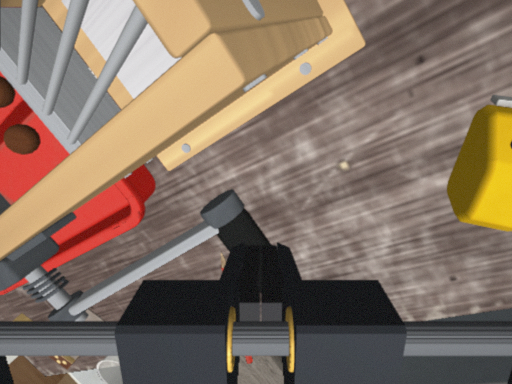

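```bash
python3 - <<'E'
from h import *
p12=load('si12')[0];p14=load('si14')[0]
cv2.imwrite('pics/c.png',np.hstack([cv2.resize(x[145:195,225:300,::-1],None,fx=5,fy=5,interpolation=cv2.INTER_CUBIC) for x in(p12,p14)]))
p,d,m=load('si14');C=cloud(m,d);print(p[160:170,248:262,0]);print(p[160:170,248:262,1]);print(C[165,250:262].round(3))
E
```

```text
[[ 75  65  68  68  64  61  63  63  61  64  66  60  62  66]
 [ 58  67  56  60  66  64  61  67  67  65  65  61  69  60]
 [ 62  58  62  57  63  61  63  67  68  63  66  69  70  68]
 [ 62  65  66  67  66  67  67  67  71  79  76  92  97  86]
 [ 78  79  80  82  78  83  90  88  98  98 114 123 129 123]
 [120 116 115 110 101 108 112 107 109 111 119 136 151 141]
 [151 148 142 132 116 117 115 118 119 116 120 134 147 152]
 [161 159 156 144 128 125 119 121 125 123 118 124 137 156]
 [163 160 159 160 145 132 130 135 134 138 141 149 149 159]
 [164 164 159 156 155 149 148 150 158 165 160 166 163 163]]
[[ 73  65  66  69  65  62  69  62  63  67  63  58  61  68]
 [ 57  62  58  55  63  64  60  68  65  64  65  62  67  64]
 [ 59  59  64  58  65  62  58  60  63  60  62  61  62  61]
 [ 63  58  62  66  58  63  61  58  60  59  53  60  63  62]
 [ 59  56  58  57  55  54  56  57  54  51  59  56  58  67]
 [ 60  56  56  54  46  52  44  37  42  41  45  53  61  61]
 [ 63  57  48  50  37  40  44  41  42  38  45  47  54  60]
 [ 70  59  49  47  41  46  41  49  57  59  54  61  63  78]
 [ 92  71  64  71  62  63  69  80  89  89 100 106 105 112]
 [115 102  94  91  95 101 105 110 118 131 131 133 133 132]]
[[0.625 0.179 0.101]
 [0.69  0.395 0.01 ]
 [0.691 0.383 0.015]
 [0.691 0.368 0.021]
 [0.692 0.359 0.024]
 [0.694 0.351 0.027]
 [0.695 0.338 0.032]
 [0.694 0.323 0.038]
 [0.694 0.309 0.043]
 [0.696 0.301 0.046]
 [0.7   0.3   0.046]
 [0.701 0.292 0.049]]
```

View pics/c.png

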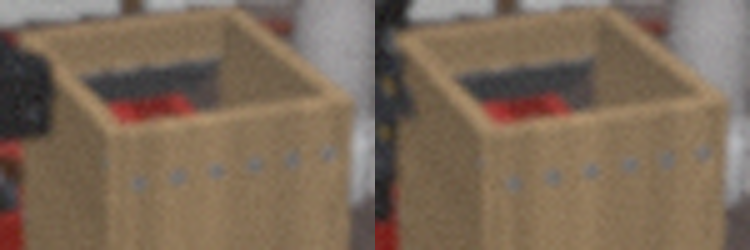

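```bash
python3 - <<'E'
from h import *
snap('scene','sc16'); p,d,m=load('sc16'); cv2.imwrite('pics/a16.png',cv2.resize(p[110:230,100:290,::-1],None,fx=4,fy=4,interpolation=cv2.INTER_CUBIC))
E
```

```text
(no output)
```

View pics/a16.png

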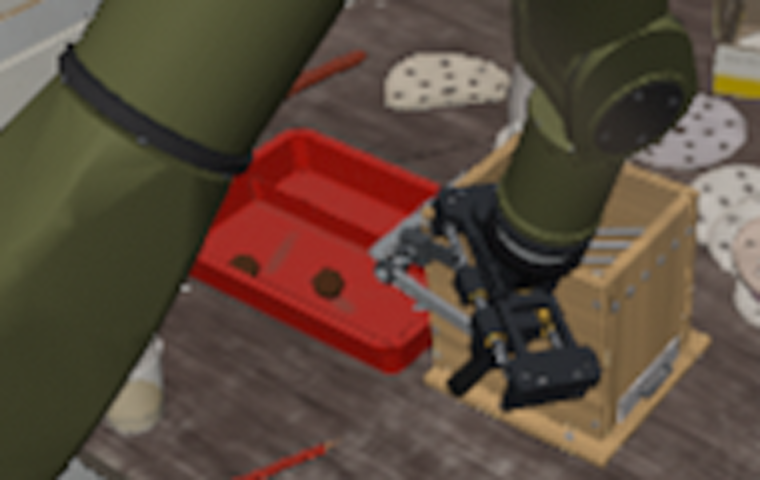

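```bash
cat > cov.py <<'E'
from h import *
from kin import trugR,ik,follow
s=r.get_state(); m=eyes.camera_model('wrist'); Tc=np.array(m['pose'])
R0=R.from_quat(s['eef_rot'])
T0=np.eye(4);T0[:3,:3]=R0.as_matrix();T0[:3,3]=s['tool_pos']
X=np.linalg.inv(T0)@Tc
th=np.radians(4);A=np.array([[np.cos(th),np.sin(th),0],[-np.sin(th),np.cos(th),0],[0,0,1]]); O=np.array([.6163,.0297,0])
bar=O+A.T@np.array([-.15,-.015,.122])
scr=[np.array([x,y,.15-.075*(y+.078)/.156+.01]) for x in np.linspace(-.05,.05,6) for y in np.linspace(-.06,.07,6)]
tr=[np.array([x,y,.02]) for x in np.linspace(-.13,.13,9) for y in np.linspace(.125,.3,6)]
def blocked(a,b):
    for t in np.linspace(.02,.97,60):
        p=a+(b-a)*t
        if p[2]<.185 and abs(p[0])<.077 and abs(p[1])<.0905 and (abs(p[0])>.065 or p[1]<-.078 or (p[1]>.078 and p[2]>.15)): return True
    return False
def vis(W,P):
    c=0; cam=A@(W[:3,3]-O); Wi=np.linalg.inv(W)
    for h in P:
        q=Wi@np.r_[O+A.T@h,1]
        if q[2]<0:
            u=m['cx']+m['fx']*q[0]/-q[2]; v=m['cy']-m['fy']*q[1]/-q[2]
            if 0<u<512 and 0<v<270 and not blocked(cam,h): c+=1
    return c
out=[]
for yaw in range(-50,120,15):
  for ldir in range(0,360,45):
    for lean in (0,15,25,35):
      if lean==0 and ldir: continue
      ax=np.array([-np.sin(np.radians(ldir)),np.cos(np.radians(ldir)),0]) # lean hand toward dir ldir
      Rm=R.from_rotvec(ax*np.radians(lean))*trugR(yaw,0)
      z=Rm.apply([0,0,1]); T=np.eye(4);T[:3,:3]=Rm.as_matrix();T[:3,3]=bar-z*.035
      W=T@X
      a,b=vis(W,scr),vis(W,tr)
      out.append((a+b,a,b,yaw,ldir,lean,T[:3,3],Rm,W[:3,3]))
out.sort(key=lambda t:-t[0])
for o in out[:12]:
    q,e=ik(o[6],o[7],s['q']); print(o[:6],o[6].round(3),'cam',o[8].round(3),'ik',round(e,4),q.round(2))
E
python3 cov.py
```

```text
(45, 13, 32, -20, 270, 25) [ 0.468 -0.011  0.154] cam [ 0.546 -0.089  0.251] ik 0.0 [ 0.48  0.79 -0.47  2.08 -0.27  0.4  -1.55]
(41, 8, 33, -20, 270, 35) [ 0.468 -0.016  0.151] cam [ 0.546 -0.11   0.233] ik 0.0 [ 0.65  0.88 -0.61  2.04 -0.31  0.47 -1.44]
(39, 10, 29, -5, 270, 35) [ 0.468 -0.016  0.151] cam [ 0.551 -0.092  0.245] ik 0.0 [ 0.68  0.9  -0.68  2.04 -0.19  0.46 -1.29]
(38, 10, 28, -20, 225, 25) [ 0.457 -0.006  0.154] cam [ 0.497 -0.075  0.278] ik 0.0356 [ 0.42  0.7  -0.44  2.26 -0.95  0.09 -0.85]
(38, 5, 33, -5, 225, 35) [ 0.454 -0.01   0.151] cam [ 0.481 -0.074  0.281] ik 0.058 [ 0.7   0.8  -0.68  2.25 -0.95  0.09 -0.44]
(37, 13, 24, 40, 225, 35) [ 0.454 -0.01   0.151] cam [ 0.459 -0.017  0.298] ik 0.0024 [ 0.95  1.2  -1.42  2.44  1.96  0.76 -2.61]
(36, 15, 21, -20, 270, 15) [ 0.468 -0.005  0.156] cam [ 0.546 -0.065  0.265] ik 0.0 [ 0.25  0.72 -0.29  2.11 -0.22  0.35 -1.68]
(36, 11, 25, -5, 270, 25) [ 0.468 -0.011  0.154] cam [ 0.551 -0.069  0.26 ] ik 0.0 [ 0.51  0.8  -0.54  2.08 -0.16  0.39 -1.4 ]
(36, 9, 27, 25, 225, 35) [ 0.454 -0.01   0.151] cam [ 0.471 -0.035  0.295] ik 0.0257 [ 1.    1.2  -1.42  2.36  1.76  0.68 -2.61]
(35, 12, 23, -35, 270, 25) [ 0.468 -0.011  0.154] cam [ 0.536 -0.106  0.243] ik 0.0 [ 0.44  0.78 -0.41  2.08 -0.38  0.41 -1.7 ]
(35, 7, 28, -20, 225, 35) [ 0.454 -0.01   0.151] cam [ 0.478 -0.093  0.27 ] ik 0.058 [ 0.7   0.8  -0.68  2.25 -0.95  0.09 -0.7 ]
(34, 14, 20, 55, 225, 35) [ 0.454 -0.01   0.151] cam [ 0.443 -0.002  0.298] ik 0.0 [ 0.94  1.2  -1.42  2.45  1.98  0.77 -2.37]
```

```bash
python3 - <<'E'
from h import *
th=np.radians(4);A=np.array([[np.cos(th),np.sin(th),0],[-np.sin(th),np.cos(th),0],[0,0,1]]); O=np.array([.6163,.0297,0])
p,d,m=load('wr6')
K=[]
for u,v in [(45,121),(52,165),(70,167),(90,170),(62,207)]:
    P=pt(m,d,u,v); K.append(P); print((A@(P-O)).round(3))
for f in ['wr13','wr14','wr15','sc12','sc13','sc16','si14']:
    _,d,m=load(f); C=cloud(m,d); o=[]
    for x in (-.05,-.02,.01,.035,.055):
        for y in (.03,.065):
            h=np.array([x,y,.15-.075*(y+.078)/.156+.012]); q=np.linalg.inv(m['pose'])@np.r_[O+A.T@h,1]
            u=m['cx']+m['fx']*q[0]/-q[2]; v=m['cy']-m['fy']*q[1]/-q[2]
            if 0<=u<512 and 0<=v<384:
                dd=d[int(v),int(u)]; o.append((x,y,int(u),int(v),'free' if dd>-q[2]+.01 else 'hit' if dd>-q[2]-.02 else 'occl'))
    print(f,o)
E
```

```text
[0.049 0.07  0.105]
[0.003 0.073 0.105]
[0.004 0.047 0.116]
[0.003 0.021 0.128]
[-0.044  0.072  0.103]
wr13 [(-0.05, 0.03, 176, 52, 'free'), (-0.05, 0.065, 141, 57, 'free')]
wr14 [(-0.05, 0.03, 117, 96, 'free'), (-0.05, 0.065, 96, 111, 'free'), (-0.02, 0.03, 89, 37, 'free'), (-0.02, 0.065, 71, 61, 'free'), (0.01, 0.065, 44, 7, 'free')]
wr15 [(-0.05, 0.03, 92, 134, 'free'), (-0.05, 0.065, 80, 152, 'occl'), (-0.02, 0.03, 52, 85, 'free'), (-0.02, 0.065, 47, 111, 'free'), (0.01, 0.03, 10, 32, 'free'), (0.01, 0.065, 10, 67, 'free')]
sc12 [(-0.05, 0.03, 224, 181, 'occl'), (-0.05, 0.065, 216, 181, 'occl'), (-0.02, 0.03, 229, 176, 'occl'), (-0.02, 0.065, 221, 176, 'occl'), (0.01, 0.03, 234, 172, 'free'), (0.01, 0.065, 226, 172, 'occl'), (0.035, 0.03, 238, 168, 'free'), (0.035, 0.065, 230, 169, 'free'), (0.055, 0.03, 241, 165, 'hit'), (0.055, 0.065, 233, 166, 'free')]
sc13 [(-0.05, 0.03, 224, 181, 'occl'), (-0.05, 0.065, 216, 181, 'occl'), (-0.02, 0.03, 229, 176, 'occl'), (-0.02, 0.065, 221, 176, 'occl'), (0.01, 0.03, 234, 172, 'occl'), (0.01, 0.065, 226, 172, 'occl'), (0.035, 0.03, 238, 168, 'occl'), (0.035, 0.065, 230, 169, 'occl'), (0.055, 0.03, 241, 165, 'occl'), (0.055, 0.065, 233, 166, 'occl')]
sc16 [(-0.05, 0.03, 224, 181, 'occl'), (-0.05, 0.065, 216, 181, 'occl'), (-0.02, 0.03, 229, 176, 'occl'), (-0.02, 0.065, 221, 176, 'occl'), (0.01, 0.03, 234, 172, 'occl'), (0.01, 0.065, 226, 172, 'occl'), (0.035, 0.03, 238, 168, 'occl'), (0.035, 0.065, 230, 169, 'occl'), (0.055, 0.03, 241, 165, 'occl'), (0.055, 0.065, 233, 166, 'occl')]
si14 [(-0.05, 0.03, 242, 178, 'occl'), (-0.05, 0.065, 238, 178, 'occl'), (-0.02, 0.03, 251, 177, 'occl'), (-0.02, 0.065, 247, 177, 'occl'), (0.01, 0.03, 259, 175, 'occl'), (0.01, 0.065, 255, 176, 'occl'), (0.035, 0.03, 266, 174, 'occl'), (0.035, 0.065, 262, 175, 'occl'), (0.055, 0.03, 272, 173, 'occl'), (0.055, 0.065, 268, 174, 'occl')]
```

Call:
{"api": "servo_tool", "payload": {
  "deltas": [
    {"dx": 0,"dy": 0,"dz": 0,"ax": 0,"ay": 0,"az": 0,"hand": 0},
    {"dx": 0,"dy": 0,"dz": 0,"ax": 0,"ay": 0,"az": 0,"hand": 0},
    {"dx": 0,"dy": 0,"dz": 0,"ax": 0,"ay": 0,"az": 0,"hand": 0},
    {"dx": 0,"dy": 0,"dz": 0,"ax": 0,"ay": 0,"az": 0,"hand": 0}
  ]
}}

```text
clock: 19.48
tool_pos: [0.4702, -0.012, 0.1526]
eef_rot: [0.953, -0.248, -0.052, -0.163]
contact_force: [-3.0, -6.6, 25.6]
opening: 0.005
```

```bash
python3 - <<'E'
from h import *
s=r.get_state(); print(s['clock'],s['tool_pos'],s['contact_force'],abs(s['qd']).max())
snap('side','si17'); p,d,m=load('si17'); C=cloud(m,d)
t=(d>0)&(C[...,2]>.09)&(C[...,2]<.145)&(p.max(-1)<70)&(C[...,0]<.52)&(C[...,0]>.42)&(abs(C[...,1])<.04)
print(t.sum(),np.percentile(C[t],[3,50,97],axis=0))
E
```

```text
19.475 [ 0.47022755 -0.01204824  0.15255305] [-2.99852762 -6.59682262 25.58148548] 0.002809184811464409
46 [[ 0.43726685 -0.01159368  0.11419094]
 [ 0.48792621 -0.0058997   0.12266745]
 [ 0.50187867  0.00637013  0.12992663]]
```

View pics/si17.png

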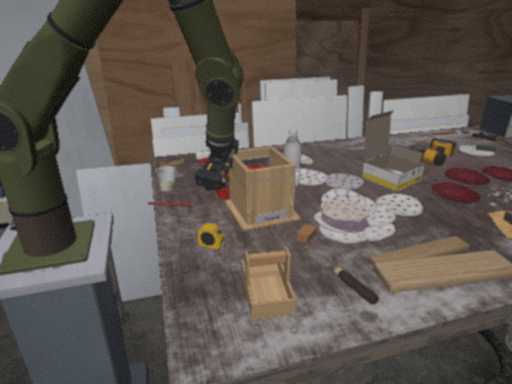

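The arm is steady and pressing with about 26 N, with the grip centre about 0.12 m up, its end-stop height. The trug stands upright, and the tape measure, chisel and cork block look unmoved. I'm handing in now.

```bash
python3 -c "
from plant import r
print(r.finish_job())"
```

```text
the job is handed in; nothing more can be done
None
```

I tipped the trug onto the bar screen, set it back upright where it came from and let it go. I then pressed the lever to its stop and handed the job in still holding it down with about 26 N, at 19.5 s on the clock.

**Knobs:** Before the press, all five were on the screen behind the shut flap. Afterwards I saw no knob left on the screen; this came from combining several views, as no single one showed all of it. I located four knobs in the tray. The fifth was hidden behind the hopper and flap. I take it to be in the far part of the tray, but I did not see it.

**Stubs:** Both left the trug. I saw one under the bars; the other I did not see directly.

**Other objects:** The tape measure, chisel and cork block looked unmoved in the last side picture. I did not measure their positions.

**Hand pose:** I tilted and turned the hand on the grip to look for the knobs, so it finished leaning about 20° while still pressing at the stop.

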